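# Kit a cavity filter: nest the top-hat resonators and empty the scale scoop

## Robot

A 6-joint arm with a two-finger parallel gripper is mounted at the origin on the work surface. World frame = base frame: x ahead of the robot, y to its left, z up, the work surface at z = 0. Lengths are in m, angles in rad, forces in N, time in s.
With the tool pointing down it reaches from about 0.35 to 0.775 m from the base axis. Payload 5.5 kg.
Tool frame: the origin (TCP) lies at the very end of the fingers, on their centre line; the grasp point (between the pads) lies 19 mm behind it; z points along the fingers, y is the line along which they close (so a half turn about z gives the same grasp; the last joint's range is limited). The gripper opens to 85 mm and grips with 20 to 120 N. Pads are 22 mm wide; open, the fingers measure 114 mm over their backs; the gripper's body (76 mm by 85 mm) begins 54 mm behind the grasp point. The pads swing forward as they close: fully open they stand 13 mm farther back than shut.
Start: joints at [-1.363, 0.313, 0.046, 1.304, 0, 1.431], TCP at [0.196, -0.541, 0.231] pointing down, gripper open.
Joint ranges: [-2.76, 2.76], [-0.86, 1.69], [-1.03, 1.26], [-2.2, 2.34], [-1.47, 1.5], [-3.14, 3.14]. Speed limits (rad/s): [2.57, 2.57, 3.14, 3.14, 3.14, 3.14].

## Interface

Orientations are given as [roll, pitch, yaw] about the fixed x, y, z axes, in that order (R = Rz(yaw) Ry(pitch) Rx(roll)).
In Python, from plant import * gives the robot as it stands.
- The arm moves only by the tool apply_moves, never from a script. Its argument "targets" is a list of rows, each a list of 3 entries, a list of its own where there are three numbers: the turn, a rotation vector about the tool's x, y, z in rad, then the shift along the tool's x, y, z in m, then the closure, from 0 (fully open) to 1 (shut). In form: [[[wx, wy, wz], [tx, ty, tz], fingers], ...]. A call has 1 to 10 rows; each row is the pose to reach, as a shift and turn from the pose commanded when the call began, along the tool's axes at that moment; what a row does not reach only later rows make up. A row lasts 1/10 s, in which the tool goes at most 50 mm and 8.59 degrees, less where a joint would pass 70% of its speed; a pose out of reach is approached as far as the arm can. A call with a gripper value outside its range is refused whole. The fingers move at their own pace and stop on an object; the grip force is fixed at half the most. Time passes only in rows, so rows that repeat a pose let the fingers close. It gives the time, the measured TCP pose, the force, the opening and the grip force at its end, in the units of the state.
- get_state(): the state, without advancing time (a new reading comes with each control period).
- capture(name): name is "scene" or "top" or "wrist"; returns a dict with "color" (400x640x3 uint8, blue, green, red), "intrinsics" (3x3 intrinsics, pixels), "camera_from_world" (4x4, takes a point from world to camera coordinates). Camera axes: x right, y up, looking along -z (the intrinsics and any distortion apply to the point x, -y, -z); pixel columns grow to the right and rows downward; lengths in m; the calibration is good to about 2 mm. A picture is of the moment at which its call begins. There is no depth.
- hand_in(): hands the job in; it is judged then, once.
The state is a dict: "time_s": time; "joint_pos": joint angles; "joint_velocities": joint speeds; "effort": joint torques, N m; "tool_pos": TCP position; "tool_rot": TCP orientation; "ft_force": force on the tool from outside, world axes, zero at the start; "wrist_torque": the same for the moment, N m; "grip_width": opening from 0.0 (shut) to 1.0 (fully open); "grip_force": force on a finger pad.
Only numpy, scipy, OpenCV 4.12 (cv2) and the standard library are available. Lean on these libraries where they do the work, as an engineer would, in place of code of your own. Each camera call takes 0.05 s, during which the arm holds its last target. There are 200 camera calls.

## Task

Make up the filter kit in the black tray: stack all the top-hat resonators in the long bay as one straight, nested row, alternately stem up and brim up just as they stand now (none needs turning over), so tight that every brim overlaps its neighbours' brims and there is less than a centimetre of play between one resonator and the next. Tip the brass plungers out of the scale's scoop into the tray's deep bin and stand the empty scoop upright back on the scale's platform. Leave the bottle, the tape and the screwdriver where they are.

Things in the scene. Friction and masses are not known exactly. Their poses are not given: they have to be found in the camera images.
- hat_u1: Plain aluminium top-hat resonator (shaped like a hat: a round 64 mm diameter, 12 mm thick brim and a 30 mm diameter stem, 42 mm high in all, 0.16 kg) that stands brim down, stem up. Origin: centre of its underside (the brim), z up along its axis. May be absent.
- hat_u2: Plain aluminium top-hat resonator (shaped like a hat: a round 64 mm diameter, 12 mm thick brim and a 30 mm diameter stem, 42 mm high in all, 0.16 kg) that stands brim down, stem up. Origin: centre of its underside (the brim), z up along its axis. May be absent.
- hat_u3: Plain aluminium top-hat resonator (shaped like a hat: a round 64 mm diameter, 12 mm thick brim and a 30 mm diameter stem, 42 mm high in all, 0.16 kg) that stands brim down, stem up. Origin: centre of its underside (the brim), z up along its axis. May be absent.
- hat_d1: The same top-hat resonator (64 mm brim 12 mm thick, 30 mm stem, 42 mm high in all, 0.16 kg), but it stands on the end of its stem with the brim on top (brim from 30 to 42 mm up). Origin: centre of its underside (the end of the stem), z up along its axis. May be absent.
- hat_d2: The same top-hat resonator (64 mm brim 12 mm thick, 30 mm stem, 42 mm high in all, 0.16 kg), but it stands on the end of its stem with the brim on top (brim from 30 to 42 mm up). Origin: centre of its underside (the end of the stem), z up along its axis. May be absent.
- hat_d3: The same top-hat resonator (64 mm brim 12 mm thick, 30 mm stem, 42 mm high in all, 0.16 kg), but it stands on the end of its stem with the brim on top (brim from 30 to 42 mm up). Origin: centre of its underside (the end of the stem), z up along its axis. May be absent.
- row (a point): Centre of the floor of the long row bay of the black kit tray (fixed to the bench); the bay is 350 mm long along this frame's y and 78 mm wide along x, floor 4 mm above the bench, with low walls that rise 12 mm above its floor. z up.
- bin (a point): Centre of the floor of the deep square bin at the +y end of the same tray (240 mm along +y from the row bay's centre): inside 102 mm along x and 112 mm along y, floor 4 mm above the bench, thin walls that rise 41 mm above its floor. Axes as those of the row bay.
- scoop: Steel scoop with a bridge handle, an open pan 137 x 86 mm, walls 50 mm high, 0.25 kg. Origin: centre of its flat underside, z up. The mouth is at -x: the floor ramps up 28 degrees from x = -40 mm to a lip at x = -79 mm, 21 mm up; back wall at x = +57 mm. The plungers in it roll: with the mouth tipped 30 degrees down they start to leave, by 70 degrees all are out, landing up to 6 cm ahead of the lip.
- scoop_bar (a point): Centre of the scoop's bridge handle, a flat black bar 12 mm thick (along the scoop's x), 24 mm high and 80 mm long (along the scoop's y), 75 mm above the scoop's underside, 5 mm behind its origin. Free on both broad faces; axes as the scoop's.
- scale_pan (a point): Centre of the top of the counting scale's steel platform, 150 x 150 mm, 58 mm above the bench; x of this frame points from the scale's display to its back. The scale (215 x 165 mm, no higher than its platform) is fixed to the bench; the scoop stands on the platform at the start.
- plunger1: Brass tuning plunger, a plain cylinder 18 mm in diameter and 32 mm long, 0.04 kg, lying in the scoop at the start. Origin: its centre; y along its axis. May be absent.
- plunger2: Brass tuning plunger, a plain cylinder 18 mm in diameter and 32 mm long, 0.04 kg, lying in the scoop at the start. Origin: its centre; y along its axis. May be absent.
- plunger3: Brass tuning plunger, a plain cylinder 18 mm in diameter and 32 mm long, 0.04 kg, lying in the scoop at the start. Origin: its centre; y along its axis. May be absent.
- plunger4: Brass tuning plunger, a plain cylinder 18 mm in diameter and 32 mm long, 0.04 kg, lying in the scoop at the start. Origin: its centre; y along its axis. May be absent.
- bottle: White plastic cleaner bottle, 52 mm diameter, 130 mm high; origin at the centre of its underside. Not part of the job.
- tape: Roll of yellow tape lying flat, 70 mm diameter, 19 mm high; origin at the centre of its underside. Not part of the job.
- driver: Screwdriver lying on the bench, 180 mm long along its x; origin below its middle. Not part of the job.
There are look-alikes about, which are no part of the job. What is shaped like the hat_d1 but blue or red is not meant.

How it is judged:
On the way:
1. the scoop is tipped, mouth down, over the bin (angle between scoop's own z axis and vertical above 0.75 rad and horizontal distance between scoop and bin below 0.14 m), for 0.2 s.
At the end, for the whole second after the job is handed in: All resonators upright on the row bay's floor, each within 58 mm (centres) of one of the other way up and 116 mm of another of its own way up, within 15 mm of the centre line; all plungers in the bin; the scoop upright on the scale's platform, within 50 mm of its centre; all at rest (x of hat_u1 in the frame of row between -0.015 and 0.015 m and y of hat_u1 in the frame of row between -0.176 and 0.176 m and z of hat_u1 in the frame of row between -0.004 and 0.006 m and angle between each of hat_u1, hat_u2, hat_u3, hat_d1, hat_d2, hat_d3, scoop's own z axis and vertical below 0.12 rad and linear speed of each of hat_u1, hat_u2, hat_u3, hat_d1, hat_d2, hat_d3, scoop below 0.02 m/s and (horizontal distance between hat_u1 and hat_d1 below 0.058 m or horizontal distance between hat_u1 and hat_d2 below 0.058 m or horizontal distance between hat_u1 and hat_d3 below 0.058 m) and (horizontal distance between hat_u1 and hat_u2 below 0.116 m or horizontal distance between hat_u1 and hat_u3 below 0.116 m) and x of hat_u2 in the frame of row between -0.015 and 0.015 m and y of hat_u2 in the frame of row between -0.176 and 0.176 m and z of hat_u2 in the frame of row between -0.004 and 0.006 m and (horizontal distance between hat_u2 and hat_d1 below 0.058 m or horizontal distance between hat_u2 and hat_d2 below 0.058 m or horizontal distance between hat_u2 and hat_d3 below 0.058 m) and (horizontal distance between hat_u2 and hat_u1 below 0.116 m or horizontal distance between hat_u2 and hat_u3 below 0.116 m) and x of hat_u3 in the frame of row between -0.015 and 0.015 m and y of hat_u3 in the frame of row between -0.176 and 0.176 m and z of hat_u3 in the frame of row between -0.004 and 0.006 m and (horizontal distance between hat_u3 and hat_d1 below 0.058 m or horizontal distance between hat_u3 and hat_d2 below 0.058 m or horizontal distance between hat_u3 and hat_d3 below 0.058 m) and (horizontal distance between hat_u3 and hat_u1 below 0.116 m or horizontal distance between hat_u3 and hat_u2 below 0.116 m) and x of hat_d1 in the frame of row between -0.015 and 0.015 m and y of hat_d1 in the frame of row between -0.176 and 0.176 m and z of hat_d1 in the frame of row between -0.004 and 0.006 m and (horizontal distance between hat_d1 and hat_u1 below 0.058 m or horizontal distance between hat_d1 and hat_u2 below 0.058 m or horizontal distance between hat_d1 and hat_u3 below 0.058 m) and (horizontal distance between hat_d1 and hat_d2 below 0.116 m or horizontal distance between hat_d1 and hat_d3 below 0.116 m) and x of hat_d2 in the frame of row between -0.015 and 0.015 m and y of hat_d2 in the frame of row between -0.176 and 0.176 m and z of hat_d2 in the frame of row between -0.004 and 0.006 m and (horizontal distance between hat_d2 and hat_u1 below 0.058 m or horizontal distance between hat_d2 and hat_u2 below 0.058 m or horizontal distance between hat_d2 and hat_u3 below 0.058 m) and (horizontal distance between hat_d2 and hat_d1 below 0.116 m or horizontal distance between hat_d2 and hat_d3 below 0.116 m) and x of hat_d3 in the frame of row between -0.015 and 0.015 m and y of hat_d3 in the frame of row between -0.176 and 0.176 m and z of hat_d3 in the frame of row between -0.004 and 0.006 m and (horizontal distance between hat_d3 and hat_u1 below 0.058 m or horizontal distance between hat_d3 and hat_u2 below 0.058 m or horizontal distance between hat_d3 and hat_u3 below 0.058 m) and (horizontal distance between hat_d3 and hat_d1 below 0.116 m or horizontal distance between hat_d3 and hat_d2 below 0.116 m) and x of plunger1 in the frame of bin between -0.053 and 0.053 m and y of plunger1 in the frame of bin between -0.06 and 0.06 m and z of each of plunger1, plunger2, plunger3, plunger4 in the frame of bin below 0.04 m and linear speed of each of plunger1, plunger2, plunger3, plunger4 below 0.03 m/s and x of plunger2 in the frame of bin between -0.053 and 0.053 m and y of plunger2 in the frame of bin between -0.06 and 0.06 m and x of plunger3 in the frame of bin between -0.053 and 0.053 m and y of plunger3 in the frame of bin between -0.06 and 0.06 m and x of plunger4 in the frame of bin between -0.053 and 0.053 m and y of plunger4 in the frame of bin between -0.06 and 0.06 m and horizontal distance between scoop and scale_pan below 0.05 m and z of scoop in the frame of scale_pan between -0.006 and 0.006 m); the robot touches nothing.
It fails at once if the bottle, the tape or the screwdriver is shoved away or knocked over (distance of any of bottle, tape from where it was at the start of the episode above 0.04 m or angle between bottle's own z axis and vertical above 0.5 rad or distance of driver from where it was at the start of the episode above 0.05 m).
Of hat_u1, hat_u2, hat_u3 only 2 to 3 are there at a start; the rules pass over those that are not, and their reading is None.
Of hat_d1, hat_d2, hat_d3 only 2 to 3 are there at a start; the rules pass over those that are not, and their reading is None.
Of plunger1, plunger2, plunger3, plunger4 only 2 to 4 are there at a start; the rules pass over those that are not, and their reading is None.
At some moment in a run one of hat_u1, hat_u2, hat_u3, scoop may be knocked a few centimetres aside while the robot is not near it.
It also fails if it takes over 210 s, if anything falls off the work surface, if the arm or the gripper's body presses on something with over 40 N, if the wrist force passes 120 N, or if a joint passes its speed limit or range.

## Working session

There is one attempt and no reset: what is moved stays moved. The work goes in short steps, Python scripts to look and compute and a tool call to move; the robot and the scene stay as the last step left them, time stands still between calls to the robot, and variables do not carry over. Pictures are saved under pics/ and viewed, at most 14 in all, crops included, and the job is handed in when it is done.

Besides the shell and the picture viewer there is one more tool, called as name(argument=value, ...), one argument or row to a line, values as JSON. apply_moves: Moves the arm, as the interface text tells. Its arguments: {"type":"object","properties":{"targets":{"type":"array","items":{"type":"array"}}},"required":["targets"]}

```bash
mkdir -p pics; ls
cat > h.py <<'E'
from plant import *
import numpy as np, cv2
def cap(n,save=None):
    c=capture(n)
    if save: cv2.imwrite('pics/'+save+'.png',c['color'])
    return c
def proj(c,P):
    P=np.atleast_2d(P).astype(float); M=c['camera_from_world']
    q=P@M[:3,:3].T+M[:3,3]; q=q*[1,-1,-1]; u=q@np.array(c['intrinsics']).T
    return u[:,:2]/u[:,2:]
def ray(c,px,z):
    px=np.atleast_2d(px).astype(float); M=c['camera_from_world']
    d=np.c_[px,np.ones(len(px))]@np.linalg.inv(c['intrinsics']).T*[1,-1,-1]
    R=M[:3,:3]; o=-R.T@M[:3,3]; d=d@R
    return o+d*((z-o[2])/d[:,2:])
E
python3 - <<'E'
from h import *
import pickle
a=cap('scene','scene0');b=cap('top','top0')
pickle.dump((a,b),open('c0.pkl','wb'))
s=get_state();print(s)
for c in(a,b):
    M=c['camera_from_world'];print(-M[:3,:3].T@M[:3,3],c['intrinsics'],c.keys())
E
```

```text
pics
{'time_s': 0.1, 'joint_pos': array([-1.36256774e+00,  3.13934270e-01,  4.50767984e-02,  1.30358987e+00,
       -1.22567115e-05,  1.43120667e+00]), 'joint_velocities': array([-0.00204071, -0.00281417,  0.00282051,  0.00118017,  0.00079661,
        0.00089629]), 'effort': array([ 3.78959201e-03, -4.81728280e+01,  2.99243170e+01,  1.27934132e-02,
       -2.05915008e-06,  1.24472797e-05]), 'tool_pos': array([ 0.19588456, -0.5401173 ,  0.23048648]), 'tool_rot': array([-3.13995600e+00, -2.17578860e-04,  3.47818071e-01]), 'ft_force': array([-0.24832485,  0.20684725,  0.40948705]), 'wrist_torque': array([ 0.01104132, -0.07426992,  0.02911352]), 'grip_force': 0.0, 'grip_width': 1.0001936566377336}
[1.50514075 0.67583381 1.00079943] [[463.24992194   0.         321.65870849]
 [  0.         463.24992194 202.41302682]
 [  0.           0.           1.        ]] dict_keys(['color', 'intrinsics', 'camera_from_world'])
[ 0.44331849 -0.04718815  1.30336211] [[441.64393045   0.         320.73130791]
 [  0.         441.64393045 200.32140862]
 [  0.           0.           1.        ]] dict_keys(['color', 'intrinsics', 'camera_from_world'])
```

View pics/top0.png

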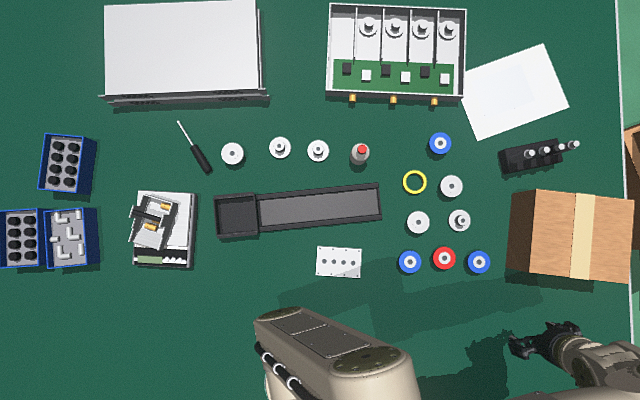

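View pics/scene0.png

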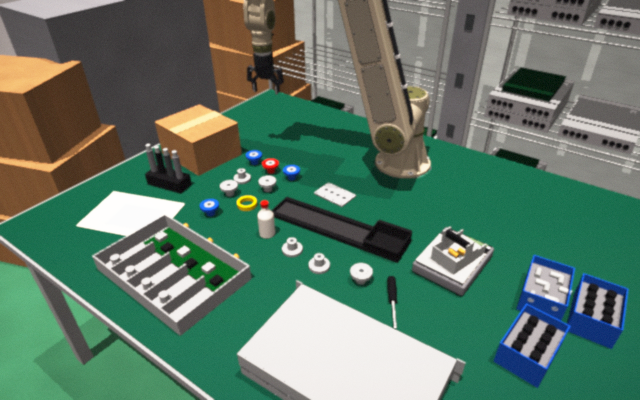

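The top view shows three stem-up hats at (280,148), (318,151) and (459,221). The three brim-up hats are at (232,154), (452,187) and (418,223). Look-alikes are the blue ones at (440,143), (410,262) and (479,262), the red one at (444,258), and the white filter parts fixed inside the cavity box at the top. I choose the six plain aluminium ones. The tray's bin is at (237,215) and the scoop is on the scale at (157,220).

```bash
cat >> h.py <<'E'
def blobs(c,box,lo=150,smax=60,amin=60):
    x0,y0,x1,y1=box; im=c['color'][y0:y1,x0:x1]; hsv=cv2.cvtColor(im,cv2.COLOR_BGR2HSV)
    m=cv2.inRange(hsv,(0,0,lo),(180,smax,255)); m=cv2.morphologyEx(m,cv2.MORPH_CLOSE,np.ones((5,5),np.uint8))
    out=[]
    for k in cv2.findContours(m,cv2.RETR_EXTERNAL,cv2.CHAIN_APPROX_NONE)[0]:
        if cv2.contourArea(k)>amin:
            (u,v),r=cv2.minEnclosingCircle(k); M=cv2.moments(k)
            out.append((u+x0,v+y0,r,M['m10']/M['m00']+x0,M['m01']/M['m00']+y0,cv2.contourArea(k)))
    return np.array(out)
def tri(c1,p1,c2,p2):
    a0,a1=ray(c1,p1,0.0)[0],ray(c1,p1,.2)[0];b0,b1=ray(c2,p2,0.0)[0],ray(c2,p2,.2)[0]
    d,e=a1-a0,b1-b0; s=np.linalg.lstsq(np.c_[d,-e],b0-a0,rcond=None)[0]
    p,q=a0+d*s[0],b0+e*s[1]; return (p+q)/2,np.linalg.norm(p-q)
E
python3 - <<'E'
from h import *
import pickle
np.set_printoptions(precision=3,suppress=True)
a,b=pickle.load(open('c0.pkl','rb'))
def up(c,x0,y0,x1,y1,f): return cv2.resize(c['color'][y0:y1,x0:x1],None,fx=f,fy=f,interpolation=cv2.INTER_CUBIC)
L=up(b,120,130,400,270,2.85)[:399]; R=up(a,200,150,500,290,2.66)
R=cv2.copyMakeBorder(R,0,0,0,max(0,798-R.shape[1]),cv2.BORDER_CONSTANT)
cv2.imwrite('pics/c1.png',up(b,110,130,400,280,2.75)); 
cv2.imwrite('pics/c2.png',up(a,220,150,510,290,2.75)); 
for q in blobs(b,(215,130,335,165)),blobs(b,(400,170,480,240)):
    for r in q: print('top',r[:3],r[5],'z.012',ray(b,r[:2],.012)[0],'z.042',ray(b,r[:2],.042)[0])
for q in blobs(a,(215,160,280,200)),blobs(a,(275,230,380,290)):
    for r in q: print('scene',r,ray(a,r[:2],.042)[0])
E
```

```text
top [232.    153.795  11.838] 366.0 z.012 [0.664 0.211 0.012] z.042 [0.658 0.205 0.042]
top [317.77  150.365  10.857] 336.5 z.012 [ 0.673 -0.042  0.012] z.042 [ 0.667 -0.042  0.042]
top [279.593 146.929  10.851] 338.5 z.012 [0.683 0.07  0.012] z.042 [0.678 0.068 0.042]
top [418.142 221.567  11.256] 366.5 z.012 [ 0.461 -0.335  0.012] z.042 [ 0.461 -0.328  0.042]
top [459.243 219.893  10.962] 342.0 z.012 [ 0.466 -0.455  0.012] z.042 [ 0.465 -0.445  0.042]
top [451.188 185.594  11.203] 360.0 z.012 [ 0.566 -0.434  0.012] z.042 [ 0.563 -0.425  0.042]
scene [266.5   180.      8.732 266.672 180.187 134.   ] [ 0.459 -0.328  0.042]
scene [235.    181.     16.156 235.27  179.874 297.   ] [ 0.531 -0.419  0.042]
scene [304.5   285.      9.394 302.311 286.185  60.5  ] [0.799 0.108 0.042]
scene [361.    270.5    11.281 360.863 270.758 278.   ] [0.66  0.207 0.042]
scene [318.6   263.4    10.72  318.725 262.753 278.5  ] [0.707 0.089 0.042]
scene [291.789 246.886  10.272 291.722 246.544 255.5  ] [ 0.695 -0.02   0.042]
```

View pics/c1.png

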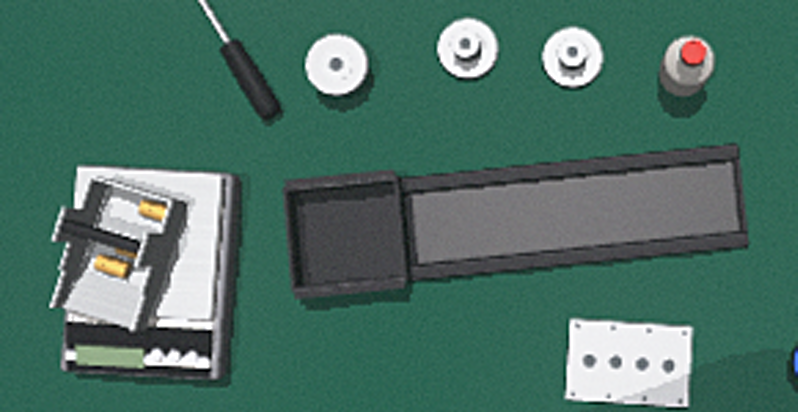

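View pics/c2.png

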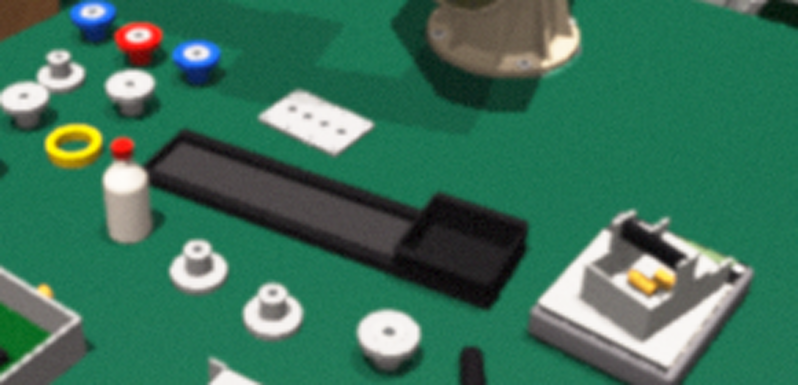

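The crops confirm which hats are plain and show their ways up. The scoop's mouth faces the robot (the lip is near crop pixel (98,315)), and two plungers are visible. The tray bay and bin are clear. Next I compute the tray pose and the moves.

```bash
cat >> h.py <<'E'
from scipy.spatial.transform import Rotation as Ro
np.set_printoptions(precision=3,suppress=True)
def Tdown(x,y,z,yaw): return np.array([x,y,z]),Ro.from_euler('xyz',[np.pi,0,yaw])
def rel(p,R,s=None):
    """turn and shift in the tool frame from the measured pose"""
    s=s or get_state(); R0=Ro.from_euler('xyz',s['tool_rot'])
    return np.round((R0.inv()*R).as_rotvec(),3),np.round(R0.inv().apply(p-s['tool_pos']),3)
E
python3 - <<'E'
from h import *
import pickle
a,b=pickle.load(open('c0.pkl','rb'))
im=b['color'].copy();hsv=cv2.cvtColor(im,cv2.COLOR_BGR2HSV)
m=cv2.inRange(hsv,(0,0,0),(180,110,135));m[:, :210]=0;m[:,390:]=0;m[:175]=0;m[245:]=0
m=cv2.morphologyEx(m,cv2.MORPH_OPEN,np.ones((5,5),np.uint8))
k=max(cv2.findContours(m,cv2.RETR_EXTERNAL,cv2.CHAIN_APPROX_NONE)[0],key=cv2.contourArea)
f=cv2.inRange(hsv,(0,0,85),(180,60,135))&m
f=cv2.morphologyEx(f,cv2.MORPH_OPEN,np.ones((5,5),np.uint8))
kf=max(cv2.findContours(f,cv2.RETR_EXTERNAL,cv2.CHAIN_APPROX_NONE)[0],key=cv2.contourArea)
for n,q,z in('outer',k,.016),('floor',kf,.01):
    r=cv2.minAreaRect(q);P=ray(b,cv2.boxPoints(r),z);print(n,r,'\n',P[:,:2],P.mean(0),[np.linalg.norm(P[i]-P[i-1]) for i in (0,1)])
print(ray(b,(146.4,214.7),.14))
print(rel(*Tdown(.5,.02,.38,-.6)))
E
```

```text
outer ((296.7574157714844, 208.57424926757812), (44.08014678955078, 167.76327514648438), 84.2894058227539) 
 [[ 0.542  0.27 ]
 [ 0.588 -0.219]
 [ 0.46  -0.23 ]
 [ 0.414  0.256]] [0.501 0.019 0.016] [np.float64(0.12853761042598955), np.float64(0.4906821831939463)]
floor ((318.6610107421875, 207.07444763183594), (25.198104858398438, 117.55724334716797), 84.1604995727539) 
 [[ 0.525  0.131]
 [ 0.559 -0.213]
 [ 0.485 -0.219]
 [ 0.452  0.123]] [ 0.505 -0.044  0.01 ] [np.float64(0.07386391341469652), np.float64(0.34523021371393636)]
[[0.481 0.409 0.14 ]]
(array([-0.002,  0.001,  0.948]), array([ 0.477, -0.423, -0.149]))
```

apply_moves(
  targets=[
    [[0,0,0.94],[0.477,-0.423,-0.149],0],
    [[0,0,0.94],[0.477,-0.423,-0.149],0],
    [[0,0,0.94],[0.477,-0.423,-0.149],0],
    [[0,0,0.94],[0.477,-0.423,-0.149],0],
    [[0,0,0.94],[0.477,-0.423,-0.149],0],
    [[0,0,0.94],[0.477,-0.423,-0.149],0],
    [[0,0,0.94],[0.477,-0.423,-0.149],0],
    [[0,0,0.94],[0.477,-0.423,-0.149],0],
    [[0,0,0.94],[0.477,-0.423,-0.149],0],
    [[0,0,0.94],[0.477,-0.423,-0.149],0],
  ],
)

```text
time_s: 1.1
tool_pos: [0.4065, -0.1476, 0.3421]
tool_rot: [-3.118, 0.001, -0.549]
ft_force: [0.6, -0.3, 0.5]
grip_width: 0.999
grip_force: 0.0
```

Run:
```python
from h import *
print(rel(*Tdown(.46,.38,.36,-1.915)))
c=cap('wrist'); M=c['camera_from_world']; s=get_state();R=Ro.from_euler('xyz',s['tool_rot'])
print(c['intrinsics'], R.inv().apply(-M[:3,:3].T@M[:3,3]-s['tool_pos']), R.inv().apply(M[:3,:3].T@[0,0,-1]), R.inv().apply(M[:3,:3].T@[0,1,0]))
```

```text
(array([-0.02 ,  0.017,  1.366]), array([-0.23 , -0.478, -0.006]))
[[294.968   0.    316.322]
 [  0.    294.968 195.272]
 [  0.      0.      1.   ]] [ 0.079 -0.    -0.141] [-0.311  0.002  0.95 ] [0.95  0.001 0.311]
```

apply_moves(
  targets=[
    [[0,0,1.366],[-0.23,-0.478,0],0],
    [[0,0,1.366],[-0.23,-0.478,0],0],
    [[0,0,1.366],[-0.23,-0.478,0],0],
    [[0,0,1.366],[-0.23,-0.478,0],0],
    [[0,0,1.366],[-0.23,-0.478,0],0],
    [[0,0,1.366],[-0.23,-0.478,0],0],
    [[0,0,1.366],[-0.23,-0.478,0],0],
    [[0,0,1.366],[-0.23,-0.478,0],0],
    [[0,0,1.366],[-0.23,-0.478,0],0],
    [[0,0,1.366],[-0.23,-0.478,0],0],
  ],
)

```text
time_s: 2.15
tool_pos: [0.132, 0.0172, 0.3531]
tool_rot: [-2.972, 0.06, -1.591]
ft_force: [-0.3, -1.8, 0.6]
grip_width: 1.003
grip_force: 0.0
```

Run:
```python
from h import *
import pickle
c=cap('wrist','w1');pickle.dump((c,get_state()),open('w1.pkl','wb'))
print(get_state()['tool_pos'],get_state()['tool_rot'],get_state()['joint_pos'])
```

```text
[0.132 0.015 0.354] [-2.972  0.059 -1.607] [-1.75  -0.791 -0.444  2.001  0.159  2.996]
```

View pics/w1.png

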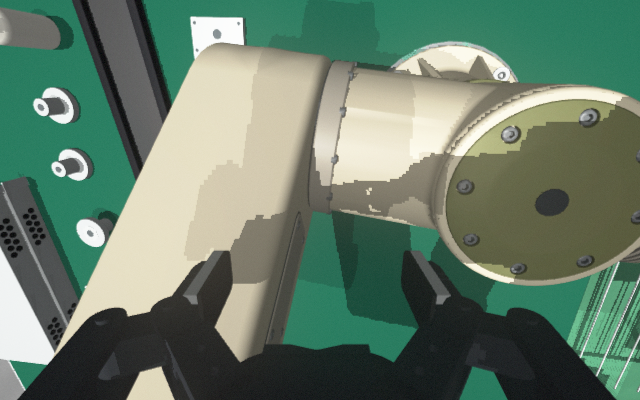

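The wrist view shows the arm over its own base. The last joint ran into its range, so the solver folded the arm inward. I'll back out along the arm's own plane and unwind the wrist the other way.

Run:
```python
from h import *
print(rel(*Tdown(.2,-.48,.37,-.6)))
```

```text
(array([-0.185, -0.031, -1.009]), array([ 0.491, -0.092, -0.03 ]))
```

apply_moves(
  targets=[
    [[-0.04,-0.01,-0.1],[0.04,-0.01,-0.005],0],
    [[-0.08,-0.02,-0.2],[0.08,-0.02,-0.01],0],
    [[-0.12,-0.03,-0.3],[0.12,-0.03,-0.01],0],
    [[-0.16,-0.03,-0.4],[0.16,-0.03,-0.01],0],
  ],
)

```text
time_s: 2.6
tool_pos: [0.1577, -0.1507, 0.3583]
tool_rot: [-3.111, 0.05, -1.184]
ft_force: [-1.1, -0.5, 0.7]
grip_width: 0.998
grip_force: 0.0
```

Run:
```python
from h import *
s=get_state();print(s['joint_pos'],s['tool_pos'],s['tool_rot'])
print(rel(*Tdown(.2,-.48,.37,-.6)))
```

```text
[-1.184 -0.364 -0.302  1.682  0.03   3.142] [ 0.158 -0.151  0.358] [-3.111  0.05  -1.184]
(array([-0.044,  0.039, -0.584]), array([ 0.32 ,  0.084, -0.03 ]))
```

apply_moves(
  targets=[
    [[-0.04,0.04,-0.15],[0.05,0.02,-0.01],0],
    [[-0.04,0.04,-0.3],[0.1,0.04,-0.02],0],
    [[-0.04,0.04,-0.45],[0.15,0.06,-0.03],0],
    [[-0.04,0.04,-0.6],[0.2,0.07,-0.03],0],
    [[-0.04,0.04,-0.75],[0.25,0.08,-0.03],0],
    [[-0.04,0.04,-0.9],[0.3,0.08,-0.03],0],
    [[-0.04,0.04,-1.05],[0.32,0.08,-0.03],0],
    [[-0.04,0.04,-1.2],[0.32,0.08,-0.03],0],
    [[-0.04,0.04,-1.35],[0.32,0.08,-0.03],0],
    [[-0.04,0.04,-1.5],[0.32,0.08,-0.03],0],
  ],
)

```text
time_s: 3.6
tool_pos: [0.2023, -0.4763, 0.3683]
tool_rot: [-3.138, -0.031, 0.309]
ft_force: [-0.8, 0.5, -0.3]
grip_width: 0.998
grip_force: 0.0
```

Run:
```python
from h import *
s=get_state();print(s['joint_pos'],s['tool_pos'],s['tool_rot'])
print(rel(*Tdown(.48,0,.37,2.4)))
```

```text
[-1.342  0.204  0.234  1.607  0.03   1.49 ] [ 0.202 -0.476  0.368] [-3.138 -0.031  0.309]
(array([ 0.03 , -0.023, -2.091]), array([ 0.409, -0.369,  0.012]))
```

apply_moves(
  targets=[
    [[0.03,-0.023,-2.091],[0.409,-0.369,0.01],0],
    [[0.03,-0.023,-2.091],[0.409,-0.369,0.01],0],
    [[0.03,-0.023,-2.091],[0.409,-0.369,0.01],0],
    [[0.03,-0.023,-2.091],[0.409,-0.369,0.01],0],
    [[0.03,-0.023,-2.091],[0.409,-0.369,0.01],0],
    [[0.03,-0.023,-2.091],[0.409,-0.369,0.01],0],
    [[0.03,-0.023,-2.091],[0.409,-0.369,0.01],0],
    [[0.03,-0.023,-2.091],[0.409,-0.369,0.01],0],
    [[0.03,-0.023,-2.091],[0.409,-0.369,0.01],0],
    [[0.03,-0.023,-2.091],[0.409,-0.369,0.01],0],
  ],
)

```text
time_s: 4.6
tool_pos: [0.4574, -0.043, 0.3722]
tool_rot: [3.136, -0.006, 1.809]
ft_force: [-0.0, -1.2, -0.3]
grip_width: 1.002
grip_force: 0.0
```

Run:
```python
from h import *
s=get_state();print(s['joint_pos'],s['tool_pos'],s['tool_rot'])
print(rel(*Tdown(.46,.38,.36,-1.915)))
```

```text
[-0.274  0.082  0.1    1.587  0.008  1.059] [ 0.457 -0.043  0.372] [ 3.136 -0.006  1.809]
(array([ 0.01 ,  0.005, -2.56 ]), array([0.41 , 0.102, 0.015]))
```

apply_moves(
  targets=[
    [[0.01,0,-2.56],[0.41,0.1,0.01],0],
    [[0.01,0,-2.56],[0.41,0.1,0.01],0],
    [[0.01,0,-2.56],[0.41,0.1,0.01],0],
    [[0.01,0,-2.56],[0.41,0.1,0.01],0],
    [[0.01,0,-2.56],[0.41,0.1,0.01],0],
    [[0.01,0,-2.56],[0.41,0.1,0.01],0],
    [[0.01,0,-2.56],[0.41,0.1,0.01],0],
    [[0.01,0,-2.56],[0.41,0.1,0.01],0],
    [[0.01,0,-2.56],[0.41,0.1,0.01],0],
    [[0.01,0,-2.56],[0.41,0.1,0.01],0],
  ],
)

```text
time_s: 5.6
tool_pos: [0.4589, 0.3808, 0.3634]
tool_rot: [3.139, -0.001, -2.97]
ft_force: [0.7, 0.7, 0.4]
grip_width: 0.999
grip_force: 0.0
```

apply_moves(
  targets=[
    [[0,0,-1.06],[0,0,0],0],
    [[0,0,-1.06],[0,0,0],0],
    [[0,0,-1.06],[0,0,0],0],
    [[0,0,-1.06],[0,0,0],0],
    [[0,0,-1.06],[0,0,0],0],
    [[0,0,-1.06],[0,0,0],0],
    [[0,0,-1.06],[0,0,0],0],
    [[0,0,-1.06],[0,0,0],0],
  ],
)

```text
time_s: 6.4
tool_pos: [0.4595, 0.3773, 0.3649]
tool_rot: [3.141, 0.002, -1.92]
ft_force: [0.4, -0.0, 0.5]
grip_width: 1.002
grip_force: 0.0
```

Run:
```python
from h import *
import pickle
c=cap('wrist','w2');pickle.dump((c,get_state()),open('w2.pkl','wb'))
s=get_state();print(s['joint_pos'],s['tool_pos'],s['tool_rot'])
```

```text
[ 0.551  0.364  0.444  1.649  0.002 -0.667] [0.46  0.377 0.365] [ 3.141  0.002 -1.923]
```

View pics/w2.png

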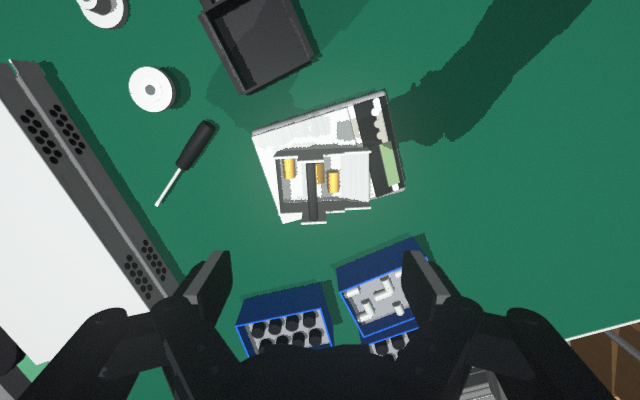

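The wrist view shows the scoop with three plungers at about (290,168), (319,173) and (334,181). The handle bar is vertical in the image, from (311,163) to (313,222), so the yaw is already right.

Run:
```python
from h import *
import pickle
c,s=pickle.load(open('w2.pkl','rb')); a,b=pickle.load(open('c0.pkl','rb'))
g=cv2.cvtColor(c['color'],cv2.COLOR_BGR2HSV)[...,2]
m=(g<70).astype(np.uint8);m[:150]=0;m[225:]=0;m[:,:300]=0;m[:,325:]=0
m=cv2.morphologyEx(m,cv2.MORPH_OPEN,np.ones((3,3),np.uint8))
n,l,st,ce=cv2.connectedComponentsWithStats(m);print(st[1:],ce[1:])
for z in(.12,.133,.145): 
    p=ray(c,[(312,164),(313,221)],z);print(z,p.mean(0),np.linalg.norm(p[1]-p[0]),p)
print(tri(c,(312.5,164),b,(161,218)),tri(c,(313,221),b,(133,211)))
# scale corners
print('platform', ray(c,[(252,133),(355,105)],.058))
```

```text
[] []
0.12 [0.48  0.418 0.12 ] 0.08258037200659833 [[0.467 0.379 0.12 ]
 [0.494 0.457 0.12 ]]
0.133 [0.479 0.414 0.133] 0.07981243664382551 [[0.465 0.376 0.133]
 [0.492 0.452 0.133]]
0.145 [0.477 0.411 0.145] 0.07725741938588136 [[0.464 0.374 0.145]
 [0.49  0.447 0.145]]
(array([0.471, 0.385, 0.096]), np.float64(0.005809165767766088)) (array([0.492, 0.451, 0.129]), np.float64(0.004000313793566491))
platform [[0.54  0.316 0.058]
 [0.383 0.331 0.058]]
```

Run:
```python
from h import *
print(rel(*Tdown(.478,.412,.116,-1.913)))
```

```text
(array([ 0.   ,  0.002, -0.01 ]), array([-0.038, -0.005,  0.249]))
```

apply_moves(
  targets=[
    [[0,0,-0.01],[-0.038,-0.005,0.03],0],
    [[0,0,-0.01],[-0.038,-0.005,0.075],0],
    [[0,0,-0.01],[-0.038,-0.005,0.12],0],
    [[0,0,-0.01],[-0.038,-0.005,0.165],0],
    [[0,0,-0.01],[-0.038,-0.005,0.2],0],
    [[0,0,-0.01],[-0.038,-0.005,0.225],0],
    [[0,0,-0.01],[-0.038,-0.005,0.24],0],
    [[0,0,-0.01],[-0.038,-0.005,0.248],0],
    [[0,0,-0.01],[-0.038,-0.005,0.248],0],
  ],
)

```text
time_s: 7.35
tool_pos: [0.4768, 0.4111, 0.1168]
tool_rot: [3.14, 0.001, -1.913]
ft_force: [0.4, -0.2, 1.1]
grip_width: 0.996
grip_force: 0.0
```

apply_moves(
  targets=[
    [[0,0,0],[0,0,0],1],
    [[0,0,0],[0,0,0],1],
    [[0,0,0],[0,0,0],1],
    [[0,0,0],[0,0,0],1],
    [[0,0,0],[0,0,0],1],
    [[0,0,0],[0,0,0],1],
    [[0,0,0],[0,0,0],1],
    [[0,0,0],[0,0,0],1],
  ],
)

```text
time_s: 8.15
tool_pos: [0.478, 0.4116, 0.1189]
tool_rot: [-3.141, 0.004, -1.911]
ft_force: [0.2, -0.5, 4.2]
grip_width: 0.128
grip_force: 60.7
```

The grip on the bar is good. Next I lift, then plan the tip over the bin.

apply_moves(
  targets=[
    [[0,0,0],[0,0,-0.02],1],
    [[0,0,0],[0,0,-0.05],1],
    [[0,0,0],[0,0,-0.09],1],
    [[0,0,0],[0,0,-0.12],1],
    [[0,0,0],[0,0,-0.14],1],
    [[0,0,0],[0,0,-0.14],1],
  ],
)

```text
time_s: 8.75
tool_pos: [0.4782, 0.4117, 0.2607]
tool_rot: [-3.139, 0.007, -1.911]
ft_force: [1.2, 0.7, -3.5]
grip_width: 0.127
grip_force: 59.8
```

```bash
cat >> h.py <<'E'
BIN=np.array([.481,.194,.004])
def scooptool(lip,al,th):
    Rs=Ro.from_euler('z',al-np.pi)*Ro.from_euler('y',-th); A=Rs.as_matrix()
    p=np.array(lip)+Rs.apply([.079+.005,0,.060-.021])
    return p,Ro.from_matrix(np.c_[-A[:,1],-A[:,0],-A[:,2]])
E
python3 - <<'E'
from h import *
s=get_state();print(s['tool_pos'],s['tool_rot'],s['grip_width'],s['joint_pos'])
al=np.radians(140);h=np.array([np.cos(al),np.sin(al),0])
lip=BIN-.03*h; lip[2]=.17
p,R=scooptool(lip,al,0);print('P1',p,R.as_euler('xyz'),rel(p,R))
s1=dict(tool_pos=p,tool_rot=R.as_euler('xyz'))
for th in np.arange(.13,1.31,.13):
    l=lip.copy(); l[2]=.17-.08*min(1,th/.5); q=scooptool(l,al,th); print(round(th,2),*rel(*q,s1),q[0])
E
```

```text
[0.478 0.412 0.261] [-3.139  0.007 -1.911] 0.1270102710729295 [ 0.583  0.416  0.267  1.414  0.002 -0.648]
P1 [0.568 0.121 0.209] [-3.142  0.    -2.269] (array([-0.001,  0.007,  0.358]), array([ 0.245, -0.182,  0.051]))
0.13 [0.13 0.   0.  ] [-0.     0.006  0.01 ] [0.564 0.124 0.199]
0.26 [ 0.26  0.   -0.  ] [-0.     0.013  0.021] [0.558 0.129 0.188]
0.39 [0.39 0.   0.  ] [-0.     0.021  0.033] [0.552 0.134 0.176]
0.52 [0.52 0.   0.  ] [-0.     0.03   0.043] [0.545 0.14  0.166]
0.65 [0.65 0.   0.  ] [0.    0.041 0.037] [0.537 0.147 0.172]
0.78 [0.78 0.   0.  ] [-0.     0.052  0.032] [0.529 0.154 0.177]
0.91 [ 0.91  0.   -0.  ] [0.    0.063 0.029] [0.52  0.161 0.18 ]
1.04 [ 1.04  0.   -0.  ] [-0.     0.075  0.027] [0.511 0.169 0.182]
1.17 [1.17 0.   0.  ] [0.    0.087 0.026] [0.502 0.177 0.183]
1.3 [1.3 0.  0. ] [-0.     0.099  0.028] [0.492 0.184 0.181]
```

apply_moves(
  targets=[
    [[0,0,0.04],[0.024,-0.018,0],1],
    [[0,0,0.1],[0.06,-0.045,0.01],1],
    [[0,0,0.15],[0.1,-0.075,0.02],1],
    [[0,0,0.2],[0.14,-0.105,0.03],1],
    [[0,0,0.26],[0.18,-0.135,0.04],1],
    [[0,0,0.32],[0.215,-0.16,0.05],1],
    [[0,0,0.358],[0.235,-0.175,0.05],1],
    [[0,0.005,0.358],[0.245,-0.182,0.05],1],
    [[0,0.005,0.358],[0.245,-0.182,0.05],1],
  ],
)

```text
time_s: 9.65
tool_pos: [0.5668, 0.1182, 0.2056]
tool_rot: [3.139, -0.004, -2.271]
ft_force: [0.1, 0.2, -3.3]
grip_width: 0.127
grip_force: 59.8
```

apply_moves(
  targets=[
    [[0.13,0,0],[0,0.006,0.01],1],
    [[0.26,0,0],[0,0.013,0.021],1],
    [[0.39,0,0],[0,0.021,0.033],1],
    [[0.45,0,0],[0,0.026,0.043],1],
    [[0.45,0,0],[0,0.026,0.043],1],
  ],
)

```text
time_s: 10.15
tool_pos: [0.5419, 0.1388, 0.1608]
tool_rot: [-2.697, -0.007, -2.262]
ft_force: [-0.2, 0.2, -4.1]
grip_width: 0.129
grip_force: 60.1
```

Run:
```python
from h import *
cap('scene','s1');s=get_state();print(s['tool_pos'],s['tool_rot'],s['joint_pos'])
im=cv2.imread('pics/s1.png')[130:330,250:570];cv2.imwrite('pics/s1c.png',cv2.resize(im,None,fx=2.5,fy=2.5))
```

```text
[0.544 0.138 0.163] [-2.696 -0.004 -2.264] [ 0.301  0.159 -0.414  0.746 -0.372 -0.626]
```

View pics/s1c.png

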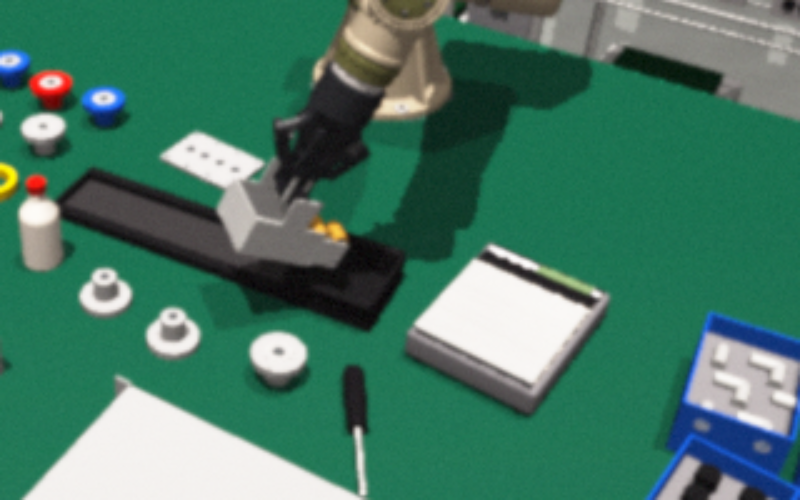

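The scoop is level with its lip over the bin's near part, and the plungers have rolled to the mouth at about (330,230) in the crop. I continue tipping.

Run:
```python
from h import *
al=np.radians(140);h=np.array([np.cos(al),np.sin(al),0])
lip=BIN-.03*h; lip[2]=.088
for th in np.arange(.58,1.37,.13):
    q=scooptool(lip,al,th); print(round(th,2),*rel(*q),q[0])
```

```text
0.58 [ 0.134 -0.001  0.007] [-0.002  0.003 -0.006] [0.541 0.143 0.167]
0.71 [ 0.264 -0.001  0.007] [-0.002  0.01  -0.016] [0.533 0.15  0.172]
0.84 [ 0.394 -0.     0.007] [-0.002  0.019 -0.024] [0.525 0.157 0.177]
0.97 [0.524 0.    0.007] [-0.002  0.028 -0.032] [0.516 0.165 0.179]
1.1 [0.654 0.001 0.007] [-0.002  0.038 -0.038] [0.507 0.173 0.181]
1.23 [0.784 0.001 0.007] [-0.002  0.049 -0.043] [0.497 0.18  0.18 ]
1.36 [0.914 0.002 0.007] [-0.002  0.061 -0.046] [0.488 0.188 0.178]
```

apply_moves(
  targets=[
    [[0.13,0,0],[0,0.003,-0.006],1],
    [[0.26,0,0],[0,0.01,-0.016],1],
    [[0.39,0,0],[0,0.019,-0.024],1],
    [[0.52,0,0],[0,0.028,-0.032],1],
    [[0.65,0,0],[0,0.038,-0.038],1],
    [[0.78,0,0],[0,0.049,-0.043],1],
    [[0.91,0,0],[0,0.061,-0.046],1],
    [[0.91,0,0],[0,0.061,-0.046],1],
    [[0.91,0,0],[0,0.061,-0.046],1],
    [[0.91,0,0],[0,0.061,-0.046],1],
  ],
)

```text
time_s: 11.2
tool_pos: [0.4916, 0.185, 0.1808]
tool_rot: [-1.783, 0.001, -2.27]
ft_force: [0.3, 0.8, -1.5]
grip_width: 0.133
grip_force: 60.5
```

apply_moves(
  targets=[
    [[0,0,0],[0,0,0],1],
    [[0,0,0],[0,0,0],1],
    [[0,0,0],[0,0,0],1],
    [[0,0,0],[0,0,0],1],
  ],
)

```text
time_s: 11.6
tool_pos: [0.4902, 0.1841, 0.18]
tool_rot: [-1.782, -0.001, -2.269]
ft_force: [-0.2, 0.4, -2.8]
grip_width: 0.127
grip_force: 60.5
```

Run:
```python
from h import *
c=cap('scene','s2');s=get_state();print(s['tool_pos'],s['tool_rot'],s['joint_pos'])
hsv=cv2.cvtColor(c['color'],cv2.COLOR_BGR2HSV);m=cv2.inRange(hsv,(12,120,120),(28,255,255));m[:170]=0
n,l,st,ce=cv2.connectedComponentsWithStats(m);print(st[1:],[ray(c,q,.02)[0] for q in ce[1:]])
p,R=scooptool([0,0,0],np.radians(140),.0)
# way back: untilt about 0.45 raised, etc
al=np.radians(140);h=np.array([np.cos(al),np.sin(al),0]); lip=BIN-.03*h; lip[2]=.17
for th in(.9,.45,0): print(th,*rel(*scooptool(lip,al,th)))
```

```text
[0.49  0.184 0.18 ] [-1.782 -0.001 -2.269] [ 0.777  0.343 -0.804  0.005 -1.339 -0.43 ]
[[  0 170  24  52 328]
 [  3 170   2   3   3]
 [ 12 170   1   1   1]
 [ 24 170   2   2   2]
 [ 26 170  32  34 282]
 [193 170   4   4   9]
 [ 13 172   1   1   1]
 [ 15 172   1   1   1]
 [ 14 174   3   4   6]
 [ 38 175   3   4   6]
 [ 16 176   5   6  10]
 [ 20 177   2   3   3]
 [ 36 176   1   1   1]
 [ 29 178   1   1   1]
 [ 14 180   1   1   1]
 [ 48 181   1   1   1]
 [ 19 183   4   4   7]
 [ 26 183   1   1   1]
 [ 42 182   1   1   1]
 [  0 184   3  11  13]
 [ 13 184   1   1   1]
 [ 15 185   1   1   1]
 [ 43 184   1   1   1]
 [ 45 185   2   1   2]
 [ 18 186   1   1   1]
 [ 19 187  16  21  60]
 [ 15 189   1   1   1]
 [ 18 189   1   1   1]
 [ 28 190   2   1   2]
 [ 34 190   2   4   4]
 [ 28 193   2   1   2]
 [  3 195   1   1   1]
 [ 19 195   2   1   2]
 [ 23 195   1   1   1]
 [ 35 195   5   5   8]
 [237 197  20  14 137]
 [ 22 199   2   2   2]
 [ 35 201   1   1   1]
 [ 24 203   1   1   1]
 [  9 204   1   1   1]
 [ 22 204   1   1   1]
 [ 25 208   2   1   2]
 [184 223   5   4  12]
 [388 236  18   9 117]
 
[... 1287 characters left out ...]
[ 0.998, -0.962,  0.02 ]), array([ 0.591, -0.311,  0.02 ]), array([ 1.036, -0.99 ,  0.02 ]), array([ 1.015, -0.943,  0.02 ]), array([ 1.044, -0.964,  0.02 ]), array([ 1.078, -1.002,  0.02 ]), array([ 1.051, -0.964,  0.02 ]), array([ 1.056, -0.93 ,  0.02 ]), array([ 0.793, -0.397,  0.02 ]), array([0.458, 0.216, 0.02 ]), array([ 0.8  , -0.274,  0.02 ]), array([ 1.209, -0.752,  0.02 ]), array([ 1.214, -0.743,  0.02 ]), array([ 1.201, -0.718,  0.02 ]), array([ 0.805, -0.153,  0.02 ]), array([ 1.219, -0.712,  0.02 ]), array([ 1.21 , -0.683,  0.02 ])]
0.9 [-0.46  -0.001  0.001] [-0.002 -0.086  0.021]
0.45 [-0.91  -0.001  0.001] [-0.002 -0.076  0.061]
0 [-1.36  -0.001  0.   ] [-0.002 -0.05   0.092]
```

apply_moves(
  targets=[
    [[-0.14,0,0],[0,-0.029,0.007],1],
    [[-0.28,0,0],[0,-0.058,0.014],1],
    [[-0.42,0,0],[0,-0.08,0.02],1],
    [[-0.56,0,0],[0,-0.085,0.03],1],
    [[-0.7,0,0],[0,-0.082,0.043],1],
    [[-0.84,0,0],[0,-0.078,0.056],1],
    [[-0.98,0,0],[0,-0.072,0.067],1],
    [[-1.12,0,0],[0,-0.064,0.077],1],
    [[-1.26,0,0],[0,-0.056,0.086],1],
    [[-1.36,0,0],[0,-0.05,0.092],1],
  ],
)

```text
time_s: 12.65
tool_pos: [0.568, 0.1182, 0.2091]
tool_rot: [3.139, -0.002, -2.271]
ft_force: [-0.3, 0.4, -2.4]
grip_width: 0.129
grip_force: 60.2
```

Run:
```python
from h import *
for n in('top','scene'):
    c=cap(n,'z_'+n); hsv=cv2.cvtColor(c['color'],cv2.COLOR_BGR2HSV)
    m=cv2.inRange(hsv,(0,0,185),(180,40,255)); box=(120,180,205,275) if n=='top' else (405,220,500,300)
    k=np.zeros_like(m);k[box[1]:box[3],box[0]:box[2]]=1;m=m*k; m=cv2.morphologyEx(m,cv2.MORPH_OPEN,np.ones((5,5),np.uint8))
    q=max(cv2.findContours(m,cv2.RETR_EXTERNAL,cv2.CHAIN_APPROX_NONE)[0],key=cv2.contourArea)
    P=ray(c,q[:,0],.058)[:,:2].astype(np.float32); r=cv2.minAreaRect(P);print(n,r)
    if n=='top':
        o=cv2.inRange(hsv,(12,100,100),(30,255,255))[190:245,210:260];u=cv2.connectedComponentsWithStats(o);print(u[2][1:,4],u[3][1:]+[210,190])
s=get_state();print(s['tool_pos'],s['tool_rot'])
```

```text
top ((0.47170382738113403, 0.41764771938323975), (0.10812683403491974, 0.15645283460617065), 86.45498657226562)
[] []
scene ((0.4732360243797302, 0.40194278955459595), (0.15727685391902924, 0.15515834093093872), 87.27198791503906)
[0.569 0.117 0.207] [ 3.139 -0.006 -2.273]
```

Run:
```python
from h import *
print(rel(*Tdown(.478,.402,.25,-1.911)))
```

```text
(array([ 0.004, -0.005, -0.362]), array([-0.159,  0.254, -0.044]))
```

apply_moves(
  targets=[
    [[0,0,0],[0,0.01,-0.03],1],
    [[0,0,-0.07],[-0.027,0.05,-0.044],1],
    [[0,0,-0.14],[-0.055,0.09,-0.044],1],
    [[0,0,-0.21],[-0.083,0.13,-0.044],1],
    [[0,0,-0.28],[-0.11,0.17,-0.044],1],
    [[0.004,-0.005,-0.34],[-0.135,0.21,-0.044],1],
    [[0.004,-0.005,-0.362],[-0.152,0.243,-0.044],1],
    [[0.004,-0.005,-0.362],[-0.159,0.254,-0.044],1],
    [[0.004,-0.005,-0.362],[-0.159,0.254,-0.044],1],
  ],
)

```text
time_s: 13.65
tool_pos: [0.4729, 0.4068, 0.2528]
tool_rot: [-3.136, 0.002, -1.903]
ft_force: [-0.0, 0.0, -2.9]
grip_width: 0.13
grip_force: 60.3
```

Run:
```python
from h import *
print(get_state()['tool_pos'],rel(*Tdown(.478,.402,.12,-1.911)))
```

```text
[0.473 0.407 0.253] (array([-0.006,  0.002,  0.008]), array([ 0.003, -0.006,  0.133]))
```

apply_moves(
  targets=[
    [[-0.005,0,0.005],[0.003,-0.006,0.02],1],
    [[-0.005,0,0.005],[0.003,-0.006,0.055],1],
    [[-0.005,0,0.005],[0.003,-0.006,0.09],1],
    [[-0.005,0,0.005],[0.003,-0.006,0.115],1],
    [[-0.005,0,0.005],[0.003,-0.006,0.128],1],
    [[-0.005,0,0.005],[0.003,-0.006,0.131],1],
    [[-0.005,0,0.005],[0.003,-0.006,0.133],1],
    [[-0.005,0,0.005],[0.003,-0.006,0.134],1],
    [[-0.005,0,0.005],[0.003,-0.006,0.134],1],
  ],
)

```text
time_s: 14.55
tool_pos: [0.4808, 0.4007, 0.1203]
tool_rot: [-3.141, 0.005, -1.912]
ft_force: [-0.1, 0.8, -2.4]
grip_width: 0.126
grip_force: 60.2
```

apply_moves(
  targets=[
    [[0,0,0],[0,0,0.002],1],
    [[0,0,0],[0,0,0.003],1],
    [[0,0,0],[0,0,0.003],0.5],
    [[0,0,0],[0,0,0.003],0],
    [[0,0,0],[0,0,0.003],0],
    [[0,0,0],[0,0,0.003],0],
    [[0,0,0],[0,0,0.003],0],
    [[0,0,0],[0,0,-0.05],0],
    [[0,0,0],[0,0,-0.1],0],
    [[0,0,0],[0,0,-0.15],0],
  ],
)

```text
time_s: 15.55
tool_pos: [0.4794, 0.3996, 0.2671]
tool_rot: [3.14, 0.002, -1.912]
ft_force: [1.4, 0.9, 0.1]
grip_width: 1.0
grip_force: 0.0
```

Run:
```python
from h import *
s=get_state();print(s['tool_pos'],s['tool_rot'],s['joint_pos'])
c=cap('wrist','w3')
print(rel(*Tdown(.48,.13,.33,-1.911)))
```

```text
[0.479 0.4   0.267] [ 3.14   0.002 -1.912] [ 0.565  0.407  0.269  1.432  0.002 -0.665]
(array([-0.007,  0.013, -0.001]), array([ 0.256, -0.089, -0.055]))
```

View pics/w3.png

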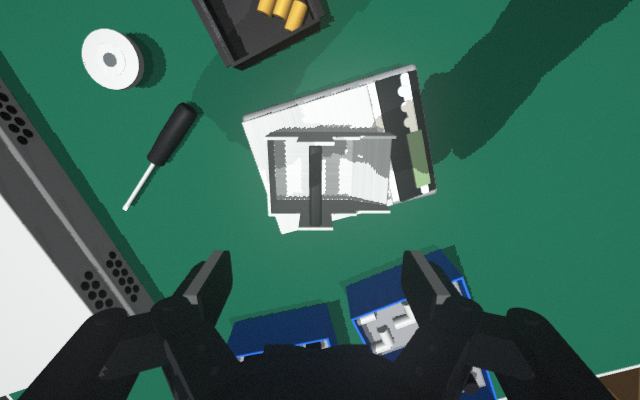

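The empty scoop stands upright on the platform and three plungers lie in the bin at about (283,8). Next come the hats, starting with a look from above the row using the row-aligned yaw.

Run:
```python
from h import *
print(rel(*Tdown(.56,0,.33,-1.473)))
```

```text
(array([-0.01 ,  0.011, -0.439]), array([ 0.351, -0.208, -0.056]))
```

apply_moves(
  targets=[
    [[-0.01,0.01,-0.15],[0.04,-0.024,-0.05],0],
    [[-0.01,0.01,-0.439],[0.351,-0.208,-0.056],0],
    [[-0.01,0.01,-0.439],[0.351,-0.208,-0.056],0],
    [[-0.01,0.01,-0.439],[0.351,-0.208,-0.056],0],
    [[-0.01,0.01,-0.439],[0.351,-0.208,-0.056],0],
    [[-0.01,0.01,-0.439],[0.351,-0.208,-0.056],0],
    [[-0.01,0.01,-0.439],[0.351,-0.208,-0.056],0],
    [[-0.01,0.01,-0.439],[0.351,-0.208,-0.056],0],
    [[-0.01,0.01,-0.439],[0.351,-0.208,-0.056],0],
    [[-0.01,0.01,-0.439],[0.351,-0.208,-0.056],0],
  ],
)

```text
time_s: 16.6
tool_pos: [0.5593, -0.0045, 0.3204]
tool_rot: [3.13, -0.006, -1.478]
ft_force: [-0.5, 2.0, -0.5]
grip_width: 1.0
grip_force: 0.0
```

Run:
```python
from h import *
import pickle
c=cap('wrist','w4');s=get_state();print(s['tool_pos'],s['tool_rot'],s['joint_pos']);pickle.dump((c,s),open('w4.pkl','wb'))
```

```text
[ 0.559 -0.003  0.32 ] [ 3.13  -0.005 -1.477] [-0.144  0.285  0.223  1.52  -0.007 -1.809]
```

View pics/w4.png

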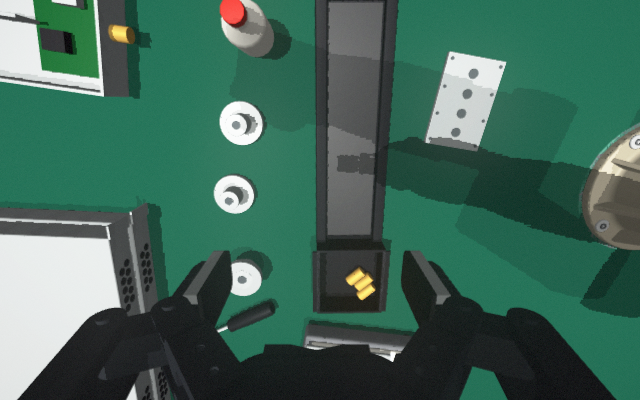

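The wrist view shows the stem-up brims at (242,123) and (234,194), the brim-up hat at (246,279), the bay floor between columns 328 and 380 with its bin-side end at row 240, and the plungers in the bin.

Run:
```python
from h import *
import pickle
c,s=pickle.load(open('w4.pkl','rb'))
for r in blobs(c,(200,95,275,220),lo=170,amin=150): print(r, ray(c,r[:2],.012)[0], ray(c,r[:2],.042)[0])
g=cv2.cvtColor(c['color'],cv2.COLOR_BGR2GRAY).astype(int)
for r in(60,120,200,225): print(r,g[r,305:405:2])
print(g[228:262:1,345])
for px in((328,200),(380,200),(329,60),(385,60),(352,239)): print(px,ray(c,px,.004)[0],ray(c,px,.016)[0])
```

```text
[ 233.281  194.14    20.309  233.308  194.144 1139.5  ] [0.683 0.071 0.012] [0.675 0.061 0.042]
[ 240.962  122.404   22.51   240.454  122.721 1423.5  ] [ 0.672 -0.043  0.012] [ 0.665 -0.045  0.042]
60 [81 78 80 81 81 48 59 59 57 54 49 40 98 99 95 98 97 93 93 94 93 94 93 90
 95 89 89 92 88 85 87 84 84 85 85 84 83 80 41 48 61 59 58 57 59 91 91 92
 91 91]
120 [84 84 82 82 81 80 61 55 57 54 50 54 90 94 91 89 90 90 90 90 87 86 87 87
 84 85 84 85 82 85 81 82 82 83 82 80 51 39 50 53 49 46 52 83 84 82 79 82
 83 81]
200 [ 95  95  92  93  92  87  62  61  62  60  52  77 109 106 105 104 107 104
 104 105 104 103 104 104 102 100 102 101 102 101 101 100  97  94  42  51
  56  54  52  53  95  92  90  93  92  93  92  91  92  89]
225 [94 95 92 96 95 86 58 64 60 60 48 87 98 97 97 99 96 96 96 98 98 96 96 97
 97 95 96 96 94 98 96 95 94 44 42 59 58 52 55 89 93 93 91 93 91 92 91 92
 93 95]
[96 95 98 95 93 94 86 48 48 48 45 33 29 32 31 30 35 34 34 29 34 31 45 59
 58 58 58 58 57 58 57 58 58 59]
(328, 200) [0.53  0.07  0.004] [0.531 0.066 0.016]
(380, 200) [0.445 0.062 0.004] [0.448 0.059 0.016]
(329, 60) [ 0.55  -0.14   0.004] [ 0.551 -0.139  0.016]
(385, 60) [ 0.471 -0.147  0.004] [ 0.473 -0.146  0.016]
(352, 239) [0.482 0.137 0.004] [0.484 0.131 0.016]
```

Run:
```python
from h import *
print(rel(*Tdown(.683,.07,.09,-1.473)))
```

```text
(array([ 0.012, -0.004, -0.004]), array([-0.062, -0.133,  0.229]))
```

apply_moves(
  targets=[
    [[0.012,-0.004,0],[-0.062,-0.133,0.05],0],
    [[0.012,-0.004,0],[-0.062,-0.133,0.1],0],
    [[0.012,-0.004,0],[-0.062,-0.133,0.15],0],
    [[0.012,-0.004,0],[-0.062,-0.133,0.2],0],
    [[0.012,-0.004,0],[-0.062,-0.133,0.229],0],
    [[0.012,-0.004,0],[-0.062,-0.133,0.229],0],
    [[0.012,-0.004,0],[-0.062,-0.133,0.229],0],
    [[0.012,-0.004,0],[-0.062,-0.133,0.229],0],
  ],
)

```text
time_s: 17.45
tool_pos: [0.6813, 0.074, 0.0898]
tool_rot: [3.14, -0.0, -1.471]
ft_force: [0.4, -0.8, 1.2]
grip_width: 1.0
grip_force: 0.0
```

```bash
cat >> h.py <<'E'
def look(name,box,z,lo=170,amin=150):
    c=cap('wrist',name); 
    for r in blobs(c,box,lo=lo,amin=amin): print(r[:3].round(1),ray(c,r[:2],z)[0])
    return c
E
python3 - <<'E'
from h import *
s=get_state();print(s['tool_pos'],s['tool_rot'])
look('w5',(220,150,430,330),.012)
print(rel(*Tdown(.683,.07,.015,-1.473)))
E
```

```text
[0.681 0.074 0.09 ] [ 3.14  -0.    -1.471]
[315.2 197.7  39.6] [0.683 0.069 0.012]
(array([-0.002, -0.001,  0.001]), array([0.004, 0.   , 0.077]))
```

View pics/w5.png

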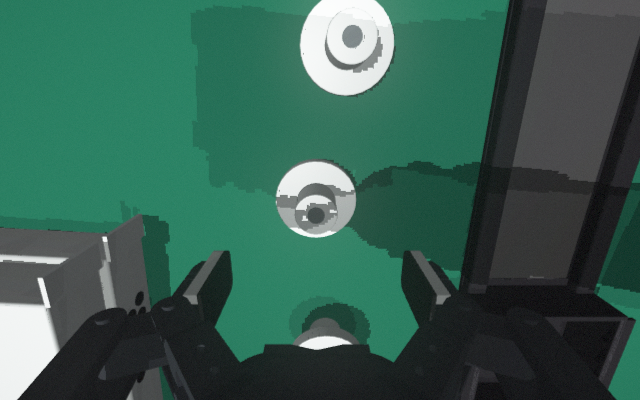

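The close view confirms the stem-up hat is centred at (315,198), world (0.683, 0.069). I descend, grip and lift.

apply_moves(
  targets=[
    [[0,0,0],[0.004,0,0.03],0],
    [[0,0,0],[0.004,0,0.06],0],
    [[0,0,0],[0.004,0,0.074],0],
    [[0,0,0],[0.004,0,0.076],0],
    [[0,0,0],[0.004,0,0.076],1],
    [[0,0,0],[0.004,0,0.076],1],
    [[0,0,0],[0.004,0,0.076],1],
    [[0,0,0],[0.004,0,0.076],1],
    [[0,0,0],[0.004,0,0.076],1],
    [[0,0,0],[0.004,0,0.076],1],
  ],
)

```text
time_s: 18.5
tool_pos: [0.6837, 0.0687, 0.0155]
tool_rot: [-3.139, -0.001, -1.473]
ft_force: [-0.8, 0.3, 5.8]
grip_width: 0.321
grip_force: 59.7
```

apply_moves(
  targets=[
    [[0,0,0],[0,0,0],1],
    [[0,0,0],[0,0,-0.03],1],
    [[0,0,0],[0,0,-0.07],1],
    [[0,0,0],[0,0,-0.07],1],
    [[0,0,0],[0,0,-0.07],1],
  ],
)

```text
time_s: 19.0
tool_pos: [0.6835, 0.0687, 0.085]
tool_rot: [-3.139, -0.001, -1.473]
ft_force: [-0.5, -0.8, -2.4]
grip_width: 0.326
grip_force: 59.5
```

Run:
```python
from h import *
s=get_state();print(s['tool_pos'],s['tool_rot'])
print(rel(*Tdown(.497,.034,.019,-1.473)))
```

```text
[0.684 0.069 0.085] [-3.139 -0.001 -1.473]
(array([-0.003, -0.001,  0.   ]), array([0.016, 0.189, 0.065]))
```

apply_moves(
  targets=[
    [[0,0,0],[0.003,0.04,0],1],
    [[0,0,0],[0.007,0.085,0],1],
    [[0,0,0],[0.011,0.13,0],1],
    [[0,0,0],[0.015,0.17,0],1],
    [[0,0,0],[0.016,0.187,0],1],
    [[0,0,0],[0.016,0.189,0.01],1],
    [[0,0,0],[0.016,0.189,0.035],1],
    [[0,0,0],[0.016,0.189,0.055],1],
    [[0,0,0],[0.016,0.189,0.063],1],
    [[0,0,0],[0.016,0.189,0.064],1],
  ],
)

```text
time_s: 20.0
tool_pos: [0.4954, 0.0344, 0.0186]
tool_rot: [3.139, -0.0, -1.473]
ft_force: [-3.4, 1.0, 5.7]
grip_width: 0.327
grip_force: 62.2
```

Run:
```python
from h import *
s=get_state();print(s['tool_pos'],s['ft_force'])
```

```text
[0.495 0.034 0.019] [-3.447  1.044  5.73 ]
```

apply_moves(
  targets=[
    [[0,0,0],[0,0,0],0],
    [[0,0,0],[0,0,0],0],
    [[0,0,0],[0,0,0],0],
    [[0,0,0],[0,0,0],0],
    [[0,0,0],[0,0,-0.04],0],
    [[0,0,0],[0,0,-0.075],0],
    [[0,0,0],[0.093,-0.167,-0.075],0],
    [[0,0,0],[0.093,-0.167,-0.075],0],
    [[0,0,0],[0.093,-0.167,-0.075],0],
    [[0,0,0],[0.093,-0.167,-0.075],0],
  ],
)

```text
time_s: 21.0
tool_pos: [0.674, -0.0432, 0.0954]
tool_rot: [-3.139, -0.001, -1.473]
ft_force: [0.2, -0.4, 0.1]
grip_width: 0.997
grip_force: 0.0
```

apply_moves(
  targets=[
    [[0,0,0],[0,0,0],0],
    [[0,0,0],[0,0,0],0],
    [[0,0,0],[0,0,0],0],
  ],
)

```text
time_s: 21.3
tool_pos: [0.6702, -0.0414, 0.0946]
tool_rot: [3.14, -0.0, -1.472]
ft_force: [-0.2, 0.5, 0.2]
grip_width: 1.001
grip_force: 0.0
```

Run:
```python
from h import *
s=get_state();print(s['tool_pos'],s['tool_rot'])
look('w6',(220,150,430,330),.012)
print(rel(*Tdown(.672,-.042,.017,-1.473)))
```

```text
[ 0.67  -0.041  0.095] [ 3.14  -0.    -1.472]
[313.7 200.4  39.4] [ 0.673 -0.042  0.012]
(array([ 0.001, -0.   ,  0.001]), array([ 0.001, -0.002,  0.078]))
```

apply_moves(
  targets=[
    [[0,0,0],[0.001,-0.002,0.04],0],
    [[0,0,0],[0.001,-0.002,0.07],0],
    [[0,0,0],[0.001,-0.002,0.077],0],
    [[0,0,0],[0.001,-0.002,0.078],0],
    [[0,0,0],[0.001,-0.002,0.078],1],
    [[0,0,0],[0.001,-0.002,0.078],1],
    [[0,0,0],[0.001,-0.002,0.078],1],
    [[0,0,0],[0.001,-0.002,0.078],1],
    [[0,0,0],[0.001,-0.002,0.078],1],
    [[0,0,0],[0.001,-0.002,0.078],1],
  ],
)

```text
time_s: 22.35
tool_pos: [0.6746, -0.043, 0.0185]
tool_rot: [-3.139, -0.001, -1.473]
ft_force: [-0.6, -0.3, 6.4]
grip_width: 0.326
grip_force: 59.7
```

apply_moves(
  targets=[
    [[0,0,0],[0,0,0],1],
    [[0,0,0],[0,0,-0.03],1],
    [[0,0,0],[0,0,-0.07],1],
    [[0,0,0],[0.004,0.05,-0.07],1],
    [[0,0,0],[0.008,0.1,-0.07],1],
    [[0,0,0],[0.012,0.15,-0.07],1],
    [[0,0,0],[0.013,0.166,-0.07],1],
    [[0,0,0],[0.013,0.166,-0.07],1],
    [[0,0,0],[0.013,0.166,-0.05],1],
    [[0,0,0],[0.013,0.166,-0.03],1],
  ],
)

```text
time_s: 23.35
tool_pos: [0.5121, -0.0725, 0.0476]
tool_rot: [-3.137, -0.002, -1.473]
ft_force: [-0.5, -0.0, -1.8]
grip_width: 0.319
grip_force: 59.8
```

Run:
```python
from h import *
s=get_state();print(s['tool_pos'],s['tool_rot'])
print(rel(*Tdown(.508,-.071,.021,-1.473)))
```

```text
[ 0.512 -0.072  0.048] [-3.137 -0.002 -1.473]
(array([-0.005, -0.002,  0.   ]), array([-0.002,  0.004,  0.027]))
```

apply_moves(
  targets=[
    [[0,0,0],[-0.002,0.004,0.015],1],
    [[0,0,0],[-0.002,0.004,0.025],1],
    [[0,0,0],[-0.002,0.004,0.027],1],
    [[0,0,0],[-0.002,0.004,0.027],0],
    [[0,0,0],[-0.002,0.004,0.027],0],
    [[0,0,0],[-0.002,0.004,0.027],0],
    [[0,0,0],[-0.002,0.004,0.027],0],
    [[0,0,0],[-0.002,0.004,-0.01],0],
    [[0,0,0],[-0.002,0.004,-0.055],0],
    [[0,0,0],[0,0.004,-0.08],0],
  ],
)

```text
time_s: 24.35
tool_pos: [0.5069, -0.0725, 0.1299]
tool_rot: [-3.138, -0.002, -1.473]
ft_force: [1.5, 0.6, 0.0]
grip_width: 0.997
grip_force: 0.0
```

apply_moves(
  targets=[
    [[0,0,0],[0.378,0.08,0],0],
    [[0,0,0],[0.378,0.08,0],0],
    [[0,0,0],[0.378,0.08,0],0],
    [[0,0,0],[0.378,0.08,0],0],
    [[0,0,0],[0.378,0.08,0],0],
    [[0,0,0],[0.378,0.08,0],0],
    [[0,0,0],[0.378,0.08,0],0],
    [[0,0,0],[0.378,0.08,0],0],
    [[0,0,0],[0.378,0.08,0],0],
    [[0,0,0],[0.378,0.08,0],0],
  ],
)

```text
time_s: 25.35
tool_pos: [0.4624, -0.4569, 0.1264]
tool_rot: [-3.142, 0.0, -1.475]
ft_force: [0.2, 0.2, -0.4]
grip_width: 0.998
grip_force: 0.0
```

Run:
```python
from h import *
s=get_state();print(s['tool_pos'],s['tool_rot'],s['joint_pos'])
look('w7',(200,100,450,330),.012)
print(rel(*Tdown(.466,-.455,.017,-1.473)))
```

```text
[ 0.462 -0.457  0.126] [-3.142  0.    -1.475] [-0.903  0.503  0.072  1.141  0.    -2.57 ]
[306.  327.   33.1] [ 0.459 -0.303  0.012]
[202.5 226.5  33.6] [ 0.567 -0.411  0.012]
[313.6 191.6  34.2] [ 0.465 -0.455  0.012]
(array([ 0.   ,  0.001, -0.   ]), array([-0.   , -0.003,  0.11 ]))
```

View pics/w7.png

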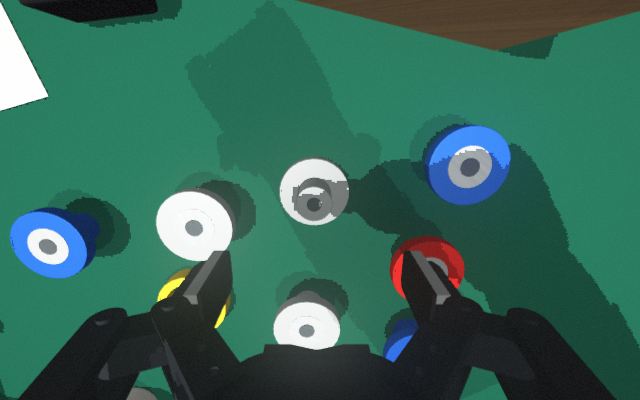

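The stem-up hat is at (314,192). Brim-up hats are at (194,226) and (306,327), with blue and red look-alikes around. The fingers clear them all, so I pick.

apply_moves(
  targets=[
    [[0,0,0],[0,-0.003,0.05],0],
    [[0,0,0],[0,-0.003,0.09],0],
    [[0,0,0],[0,-0.003,0.107],0],
    [[0,0,0],[0,-0.003,0.109],0],
    [[0,0,0],[0,-0.003,0.109],1],
    [[0,0,0],[0,-0.003,0.109],1],
    [[0,0,0],[0,-0.003,0.109],1],
    [[0,0,0],[0,-0.003,0.109],1],
    [[0,0,0],[0,-0.003,0.109],1],
    [[0,0,0],[0,-0.003,0.109],1],
  ],
)

```text
time_s: 26.4
tool_pos: [0.4668, -0.457, 0.0201]
tool_rot: [-3.139, -0.003, -1.473]
ft_force: [0.2, 1.1, 6.3]
grip_width: 0.318
grip_force: 59.5
```

apply_moves(
  targets=[
    [[0,0,0],[0,0,0],1],
    [[0,0,0],[0,0,-0.04],1],
    [[0,0,0],[0,0,-0.08],1],
    [[0,0,0],[-0.02,-0.006,-0.1],1],
    [[0,0,0],[-0.065,-0.02,-0.1],1],
    [[0,0,0],[-0.11,-0.035,-0.1],1],
    [[0,0,0],[-0.16,-0.05,-0.1],1],
    [[0,0,0],[-0.21,-0.063,-0.1],1],
    [[0,0,0],[-0.25,-0.074,-0.1],1],
    [[0,0,0],[-0.273,-0.08,-0.09],1],
  ],
)

```text
time_s: 27.4
tool_pos: [0.5196, -0.1733, 0.1093]
tool_rot: [-3.139, -0.001, -1.47]
ft_force: [0.3, -1.1, -1.3]
grip_width: 0.32
grip_force: 59.4
```

apply_moves(
  targets=[
    [[0,0,0],[0,0,0.02],1],
    [[0,0,0],[0,0,0.04],1],
    [[0,0,0],[0,0,0.05],1],
    [[0,0,0],[0,0,0.05],1],
  ],
)

```text
time_s: 27.8
tool_pos: [0.5176, -0.176, 0.0566]
tool_rot: [3.139, 0.001, -1.473]
ft_force: [-0.4, 0.3, -0.6]
grip_width: 0.316
grip_force: 59.4
```

Run:
```python
from h import *
s=get_state();print(s['tool_pos'],s['tool_rot'])
print(rel(*Tdown(.518,-.175,.021,-1.473)))
```

```text
[ 0.518 -0.176  0.057] [ 3.139  0.001 -1.473]
(array([0.002, 0.001, 0.   ]), array([-0.001, -0.001,  0.036]))
```

apply_moves(
  targets=[
    [[0,0,0],[0,-0.001,0.02],1],
    [[0,0,0],[0,-0.001,0.03],1],
    [[0,0,0],[0,-0.001,0.034],1],
    [[0,0,0],[0,-0.001,0.034],0],
    [[0,0,0],[0,-0.001,0.034],0],
    [[0,0,0],[0,-0.001,0.034],0],
    [[0,0,0],[0,-0.001,0.034],0],
    [[0,0,0],[0,-0.001,0.0],0],
    [[0,0,0],[0,-0.001,-0.045],0],
    [[0,0,0],[0.01,0.004,-0.075],0],
  ],
)

```text
time_s: 28.8
tool_pos: [0.5167, -0.1864, 0.1358]
tool_rot: [-3.139, -0.002, -1.471]
ft_force: [0.7, -1.0, 0.1]
grip_width: 0.996
grip_force: 0.0
```

apply_moves(
  targets=[
    [[0,0,0],[0.045,0.02,0],0],
    [[0,0,0],[0.09,0.045,0],0],
    [[0,0,0],[0.137,0.068,0],0],
    [[0,0,0],[0.137,0.068,0],0],
    [[0,0,0],[0.137,0.068,0],0],
    [[0,0,0],[0.137,0.068,0],0],
  ],
)

```text
time_s: 29.4
tool_pos: [0.4616, -0.3289, 0.133]
tool_rot: [-3.141, 0.0, -1.472]
ft_force: [-0.2, 0.3, 0.4]
grip_width: 0.998
grip_force: 0.0
```

Run:
```python
from h import *
s=get_state();print(s['tool_pos'],s['tool_rot'],s['joint_pos'])
look('w8',(200,60,450,330),.042)
print(rel(*Tdown(.461,-.328,.012,-1.473)))
```

```text
[ 0.462 -0.329  0.133] [-3.141  0.    -1.472] [-0.761  0.344 -0.156  1.071  0.    -2.43 ]
[249.2 322.2  29.6] [ 0.515 -0.196  0.042]
[316.5 223.   27.7] [ 0.46  -0.307  0.042]
[317.5 189.   35.6] [ 0.462 -0.337  0.042]
[448.5 127.   19. ] [ 0.366 -0.397  0.042]
[217.   83.5  29. ] [ 0.544 -0.411  0.042]
(array([-0.   ,  0.   ,  0.002]), array([-0.001,  0.001,  0.121]))
```

View pics/w8.png

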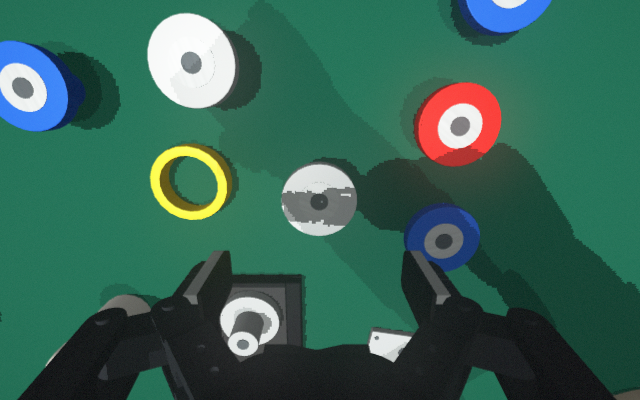

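The brim-up hat to take is at (319,200). The tape at (191,183) and the blue look-alike at (443,238) stay clear of the fingers.

apply_moves(
  targets=[
    [[0,0,0],[-0.001,0.001,0.05],0],
    [[0,0,0],[-0.001,0.001,0.09],0],
    [[0,0,0],[-0.001,0.001,0.117],0],
    [[0,0,0],[-0.001,0.001,0.121],0],
    [[0,0,0],[-0.001,0.001,0.121],1],
    [[0,0,0],[-0.001,0.001,0.121],1],
    [[0,0,0],[-0.001,0.001,0.121],1],
    [[0,0,0],[-0.001,0.001,0.121],1],
    [[0,0,0],[-0.001,0.001,0.121],1],
  ],
)

```text
time_s: 30.35
tool_pos: [0.462, -0.3299, 0.014]
tool_rot: [-3.138, -0.003, -1.473]
ft_force: [1.2, 1.8, 5.6]
grip_width: 0.723
grip_force: 65.9
```

apply_moves(
  targets=[
    [[0,0,0],[0,0,-0.03],1],
    [[0,0,0],[0,0,-0.07],1],
    [[0,0,0],[0,0,-0.11],1],
    [[0,0,0],[-0.03,-0.011,-0.11],1],
    [[0,0,0],[-0.075,-0.027,-0.11],1],
    [[0,0,0],[-0.12,-0.044,-0.11],1],
    [[0,0,0],[-0.16,-0.058,-0.11],1],
    [[0,0,0],[-0.19,-0.069,-0.11],1],
    [[0,0,0],[-0.197,-0.072,-0.11],1],
    [[0,0,0],[-0.197,-0.072,-0.11],1],
  ],
)

```text
time_s: 31.35
tool_pos: [0.5132, -0.1248, 0.1223]
tool_rot: [-3.141, -0.001, -1.47]
ft_force: [-0.6, -0.7, -2.0]
grip_width: 0.722
grip_force: 66.3
```

Run:
```python
from h import *
s=get_state();print(s['tool_pos'],s['tool_rot'],s['grip_width'])
c=cap('wrist','w9')
t=cap('top','t9');R=cv2.resize(t['color'][150:260,200:400],None,fx=3,fy=3,interpolation=cv2.INTER_CUBIC)
cv2.imwrite('pics/v9.png',np.vstack([cv2.resize(c['color'],(600,375))[100:330],R[:330]]))
```

```text
[ 0.513 -0.125  0.122] [-3.141 -0.001 -1.47 ] 0.7221183583404581
```

View pics/v9.png

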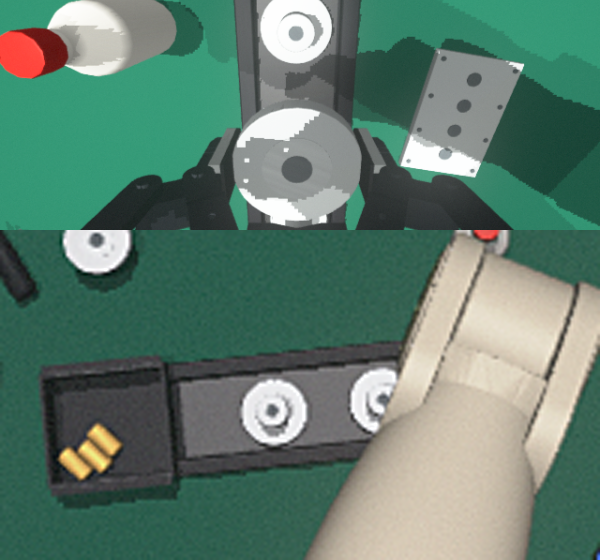

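Run:
```python
from h import *
t=cap('top');c=cap('wrist')
o=np.array([.505,-.045]);R=np.array([[.995,.0985],[-.0985,.995]])
for n,cc,p,z in(('u1',t,(290.7,210),.046),('u2',t,(326.7,206.7),.046),('u3',c,(315.7,141.9),.046),('d',c,(315.7,286.9),.151)):
    w=ray(cc,p,z)[0];print(n,w,R@(w[:2]-o))
s=get_state();print(R@(s['tool_pos'][:2]-o))
```

```text
u1 [0.496 0.035 0.046] [-0.001  0.081]
u2 [ 0.504 -0.067  0.046] [-0.003 -0.022]
u3 [ 0.518 -0.176  0.046] [ 0.001 -0.131]
d [ 0.513 -0.125  0.151] [ 0.   -0.08]
[-0.    -0.082]
```

apply_moves(
  targets=[
    [[0,0,0],[-0.003,0,0.02],1],
    [[0,0,0],[-0.003,0,0.045],1],
    [[0,0,0],[-0.003,0,0.065],1],
    [[0,0,0],[-0.003,0,0.08],1],
    [[0,0,0],[-0.003,0,0.092],1],
    [[0,0,0],[-0.003,0,0.1],1],
    [[0,0,0],[-0.003,0,0.102],1],
    [[0,0,0],[-0.003,0,0.103],1],
  ],
)

```text
time_s: 32.35
tool_pos: [0.5129, -0.1233, 0.0191]
tool_rot: [-3.141, -0.001, -1.473]
ft_force: [-0.2, 0.8, -0.5]
grip_width: 0.725
grip_force: 66.3
```

apply_moves(
  targets=[
    [[0,0,0],[0,0,0.001],1],
    [[0,0,0],[0,0,0.001],0],
    [[0,0,0],[0,0,0.001],0],
    [[0,0,0],[0,0,0.001],0],
    [[0,0,0],[0,0,0.001],0],
    [[0,0,0],[0,0,-0.03],0],
    [[0,0,0],[0,0,-0.08],0],
    [[0,0,0],[0,0,-0.11],0],
  ],
)

```text
time_s: 33.15
tool_pos: [0.5135, -0.1231, 0.132]
tool_rot: [-3.139, -0.002, -1.473]
ft_force: [0.8, -0.6, 0.5]
grip_width: 1.0
grip_force: 0.0
```

apply_moves(
  targets=[
    [[0,0,0],[0.305,-0.02,0],0],
    [[0,0,0],[0.305,-0.02,0],0],
    [[0,0,0],[0.305,-0.02,0],0],
    [[0,0,0],[0.305,-0.02,0],0],
    [[0,0,0],[0.305,-0.02,0],0],
    [[0,0,0],[0.305,-0.02,0],0],
    [[0,0,0],[0.305,-0.02,0],0],
    [[0,0,0],[0.305,-0.02,0],0],
    [[0,0,0],[0.305,-0.02,0],0],
  ],
)

```text
time_s: 34.05
tool_pos: [0.562, -0.4233, 0.1289]
tool_rot: [3.141, 0.001, -1.472]
ft_force: [0.5, -0.3, -0.8]
grip_width: 1.001
grip_force: 0.0
```

```bash
cat >> h.py <<'E'
o=np.array([.505,-.045]);RR=np.array([[.995,.0985],[-.0985,.995]])
E
python3 - <<'E'
from h import *
s=get_state();print(s['tool_pos'],s['tool_rot'],s['joint_pos'])
c=look('w10',(260,150,380,270),.042,lo=110)
b=cap('top')
for r in blobs(b,(210,175,400,245),lo=150): w=ray(b,r[:2],.042)[0];print(r[:3],w,RR@(w[:2]-o))
print(rel(*Tdown(.563,-.425,.013,-1.473)))
E
```

```text
[ 0.562 -0.423  0.129] [ 3.141  0.001 -1.472] [-0.76   0.607  0.254  1.218  0.    -2.429]
[315.  196.6  38.4] [ 0.564 -0.426  0.042]
[290.833 210.167  10.865] [0.495 0.035 0.042] [-0.002  0.081]
[345.5   206.     28.779] [ 0.506 -0.121  0.042] [-0.006 -0.076]
(array([-0.   , -0.   ,  0.002]), array([ 0.002, -0.   ,  0.117]))
```

apply_moves(
  targets=[
    [[0,0,0],[0.003,-0.001,0.05],0],
    [[0,0,0],[0.003,-0.001,0.09],0],
    [[0,0,0],[0.003,-0.001,0.113],0],
    [[0,0,0],[0.003,-0.001,0.117],0],
    [[0,0,0],[0.003,-0.001,0.117],1],
    [[0,0,0],[0.003,-0.001,0.117],1],
    [[0,0,0],[0.003,-0.001,0.117],1],
    [[0,0,0],[0.003,-0.001,0.117],1],
    [[0,0,0],[0.003,-0.001,0.117],1],
  ],
)

```text
time_s: 35.05
tool_pos: [0.5651, -0.4283, 0.0148]
tool_rot: [-3.138, -0.004, -1.473]
ft_force: [-0.7, 0.7, 5.9]
grip_width: 0.719
grip_force: 65.9
```

apply_moves(
  targets=[
    [[0,0,0],[0,0,-0.03],1],
    [[0,0,0],[0,0,-0.07],1],
    [[0,0,0],[0,0,-0.11],1],
    [[0,0,0],[-0.04,0.002,-0.115],1],
    [[0,0,0],[-0.085,0.005,-0.115],1],
    [[0,0,0],[-0.13,0.007,-0.115],1],
    [[0,0,0],[-0.175,0.01,-0.115],1],
    [[0,0,0],[-0.22,0.012,-0.115],1],
    [[0,0,0],[-0.265,0.014,-0.115],1],
    [[0,0,0],[-0.31,0.016,-0.115],1],
  ],
)

```text
time_s: 36.05
tool_pos: [0.517, -0.1188, 0.1275]
tool_rot: [-3.14, -0.001, -1.473]
ft_force: [0.7, 0.7, -1.6]
grip_width: 0.723
grip_force: 66.1
```

apply_moves(
  targets=[
    [[0,0,0],[-0.045,0.002,0],1],
    [[0,0,0],[-0.085,0.005,0],1],
    [[0,0,0],[-0.1,0.006,0],1],
    [[0,0,0],[-0.103,0.006,0],1],
    [[0,0,0],[-0.103,0.006,0],1],
    [[0,0,0],[-0.103,0.006,0],1],
  ],
)

```text
time_s: 36.65
tool_pos: [0.502, -0.0196, 0.1271]
tool_rot: [-3.14, -0.002, -1.474]
ft_force: [-0.0, -0.4, -2.4]
grip_width: 0.724
grip_force: 66.1
```

Run:
```python
from h import *
s=get_state();print(s['tool_pos'],s['tool_rot'],s['grip_width'],RR@(s['tool_pos'][:2]-o))
c=cap('wrist','w11')
print(rel(*Tdown(.502,-.017,.018,-1.473)))
im=c['color'];cv2.imwrite('pics/w11.png',im)
```

```text
[ 0.502 -0.02   0.127] [-3.14  -0.002 -1.474] 0.7241018497747295 [-0.     0.026]
(array([-0.001, -0.001, -0.002]), array([-0.003, -0.   ,  0.109]))
```

View pics/w11.png

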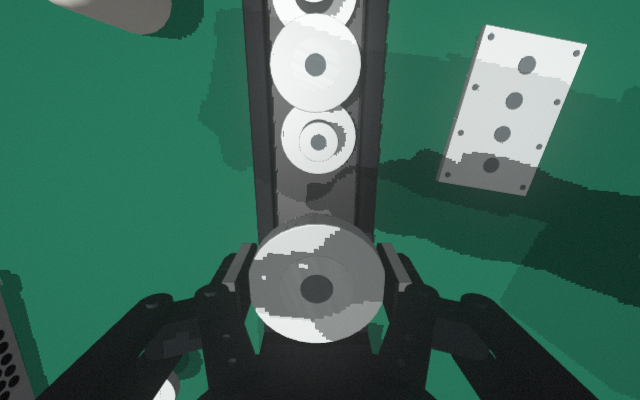

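The held hat's hole is at (317,289), the middle stem-up hat's at (319,142), and the placed brim-up hat's at (316,64).

Run:
```python
from h import *
c=cap('wrist')
for n,p,z in(('u2',(319,142),.046),('d',(316,64),.046),('held',(317,289),.155)):
    w=ray(c,p,z)[0];print(n,w,RR@(w[:2]-o))
```

```text
u2 [ 0.505 -0.068  0.046] [-0.002 -0.023]
d [ 0.512 -0.122  0.046] [-0.    -0.077]
held [ 0.502 -0.016  0.155] [-0.001  0.029]
```

apply_moves(
  targets=[
    [[0,0,0],[-0.001,0,0.025],1],
    [[0,0,0],[-0.001,0,0.05],1],
    [[0,0,0],[-0.001,0,0.07],1],
    [[0,0,0],[-0.001,0,0.085],1],
    [[0,0,0],[-0.001,0,0.097],1],
    [[0,0,0],[-0.001,0,0.104],1],
    [[0,0,0],[-0.001,0,0.107],1],
    [[0,0,0],[-0.001,0,0.108],1],
  ],
)

```text
time_s: 37.55
tool_pos: [0.5016, -0.0178, 0.019]
tool_rot: [-3.141, -0.001, -1.473]
ft_force: [-0.1, 1.0, -2.0]
grip_width: 0.726
grip_force: 66.1
```

apply_moves(
  targets=[
    [[0,0,0],[0,0,0.001],1],
    [[0,0,0],[0,0,0.001],0],
    [[0,0,0],[0,0,0.001],0],
    [[0,0,0],[0,0,0.001],0],
    [[0,0,0],[0,0,0.001],0],
    [[0,0,0],[0,0,-0.03],0],
    [[0,0,0],[0,0,-0.08],0],
    [[0,0,0],[0,0,-0.14],0],
    [[0,0,0],[-0.03,-0.03,-0.14],0],
  ],
)

```text
time_s: 38.45
tool_pos: [0.5298, 0.0129, 0.1653]
tool_rot: [-3.133, -0.004, -1.478]
ft_force: [2.5, -0.2, 0.2]
grip_width: 1.001
grip_force: 0.0
```

apply_moves(
  targets=[
    [[0,0,0],[-0.176,-0.146,0],0],
    [[0,0,0],[-0.176,-0.146,0],0],
    [[0,0,0],[-0.176,-0.146,0],0],
    [[0,0,0],[-0.176,-0.146,0],0],
    [[0,0,0],[-0.176,-0.146,0],0],
    [[0,0,0],[-0.176,-0.146,0],0],
    [[0,0,0],[-0.176,-0.146,0],0],
    [[0,0,0],[-0.176,-0.146,0],0],
  ],
)

```text
time_s: 39.25
tool_pos: [0.6555, 0.2039, 0.1586]
tool_rot: [3.141, -0.001, -1.473]
ft_force: [-0.2, -0.2, 0.3]
grip_width: 1.0
grip_force: 0.0
```

Run:
```python
from h import *
s=get_state();print(s['tool_pos'],s['tool_rot'],s['joint_pos'])
c=look('w12',(250,140,400,300),.042,lo=110)
print(rel(*Tdown(.658,.205,.013,-1.473)))
```

```text
[0.656 0.204 0.159] [ 3.141 -0.001 -1.473] [ 0.185  0.56   0.247  1.259 -0.001 -1.483]
[311.2 190.7  34.6] [0.661 0.205 0.042]
(array([ 0.   , -0.001, -0.001]), array([-0.001, -0.003,  0.146]))
```

View pics/w12.png

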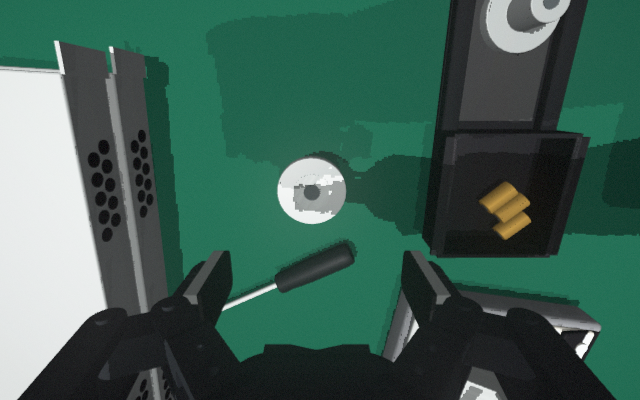

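I have now viewed 15 pictures, one over the limit of 14, so from here I work from numbers only. This last one shows the brim-up hat at (311,191), well clear of the driver handle end at (350,250) and the box edge at (165,150).

apply_moves(
  targets=[
    [[0,0,0],[-0.001,-0.005,0.05],0],
    [[0,0,0],[-0.001,-0.005,0.1],0],
    [[0,0,0],[-0.001,-0.005,0.135],0],
    [[0,0,0],[-0.001,-0.005,0.144],0],
    [[0,0,0],[-0.001,-0.005,0.145],0],
    [[0,0,0],[-0.001,-0.005,0.145],1],
    [[0,0,0],[-0.001,-0.005,0.145],1],
    [[0,0,0],[-0.001,-0.005,0.145],1],
    [[0,0,0],[-0.001,-0.005,0.145],1],
    [[0,0,0],[-0.001,-0.005,0.145],1],
  ],
)

```text
time_s: 40.3
tool_pos: [0.6634, 0.2065, 0.0174]
tool_rot: [-3.135, -0.001, -1.473]
ft_force: [-0.4, -0.7, 7.6]
grip_width: 0.718
grip_force: 66.1
```

apply_moves(
  targets=[
    [[0,0,0],[0,0,-0.03],1],
    [[0,0,0],[0,0,-0.07],1],
    [[0,0,0],[0,0,-0.11],1],
    [[0,0,0],[0.02,0.035,-0.11],1],
    [[0,0,0],[0.04,0.075,-0.11],1],
    [[0,0,0],[0.063,0.115,-0.11],1],
    [[0,0,0],[0.085,0.155,-0.11],1],
    [[0,0,0],[0.098,0.175,-0.11],1],
    [[0,0,0],[0.101,0.18,-0.11],1],
    [[0,0,0],[0.101,0.18,-0.11],1],
  ],
)

```text
time_s: 41.3
tool_pos: [0.4924, 0.0879, 0.1251]
tool_rot: [-3.138, -0.001, -1.474]
ft_force: [0.4, -0.3, -1.2]
grip_width: 0.721
grip_force: 66.2
```

Run:
```python
from h import *
s=get_state();print(s['tool_pos'],s['tool_rot'],s['grip_width'],RR@(s['tool_pos'][:2]-o))
c=cap('wrist','w13')
# holes: dark spots within bright discs
g=cv2.cvtColor(c['color'],cv2.COLOR_BGR2HSV)
for r in blobs(c,(250,20,390,240),lo=165,amin=80): w=ray(c,r[:2],.046)[0];print(r[:3],r[5],w,RR@(w[:2]-o))
print('held, expected px',proj(c,[*s['tool_pos'][:2],s['tool_pos'][2]-.014+.042]))
hm=cv2.inRange(g,(0,0,40),(180,80,110))[255:320,285:350];n,l,st,ce=cv2.connectedComponentsWithStats(hm)
for i in range(1,n):
    if 150<st[i,4]<2500: print(st[i],ce[i]+[285,255],ray(c,ce[i]+[285,255],.15)[0])
```

```text
[0.492 0.088 0.125] [-3.138 -0.001 -1.474] 0.7208198323477041 [0.001 0.134]
[305.5  231.    44.23] 1355.5 [0.5   0.113 0.046] [0.01  0.158]
[319.5    92.401  78.956] 10791.5 [0.499 0.005 0.046] [-0.001  0.05 ]
held, expected px [[317.072 282.074]]
[ 15  11  33  29 743] [316.376 279.573] [0.493 0.089 0.15 ]
```

apply_moves(
  targets=[
    [[0,0,0],[0.001,0,0.025],1],
    [[0,0,0],[0.001,0,0.05],1],
    [[0,0,0],[0.001,0,0.07],1],
    [[0,0,0],[0.001,0,0.085],1],
    [[0,0,0],[0.001,0,0.095],1],
    [[0,0,0],[0.001,0,0.101],1],
    [[0,0,0],[0.001,0,0.103],1],
    [[0,0,0],[0.001,0,0.104],1],
    [[0,0,0],[0.001,0,0.104],1],
  ],
)

```text
time_s: 42.25
tool_pos: [0.4929, 0.0876, 0.0214]
tool_rot: [-3.14, -0.0, -1.472]
ft_force: [-4.5, 1.4, 7.7]
grip_width: 0.722
grip_force: 67.2
```

Seated. I release, retreat up and clear, then verify from two views.

apply_moves(
  targets=[
    [[0,0,0],[0,0,-0.001],0],
    [[0,0,0],[0,0,-0.001],0],
    [[0,0,0],[0,0,-0.001],0],
    [[0,0,0],[0,0,-0.001],0],
    [[0,0,0],[0,0,-0.03],0],
    [[0,0,0],[0,0,-0.08],0],
    [[0,0,0],[0,0,-0.13],0],
    [[0,0,0],[0,0,-0.18],0],
    [[0,0,0],[0,0,-0.23],0],
    [[0,0,0],[0,0,-0.27],0],
  ],
)

```text
time_s: 43.25
tool_pos: [0.4921, 0.0873, 0.2931]
tool_rot: [-3.138, -0.001, -1.473]
ft_force: [-0.2, -0.5, -0.7]
grip_width: 1.005
grip_force: 0.0
```

apply_moves(
  targets=[
    [[0,0,0],[0.16,0.01,-0.05],0],
    [[0,0,0],[0.16,0.01,-0.05],0],
    [[0,0,0],[0.16,0.01,-0.05],0],
    [[0,0,0],[0.16,0.01,-0.05],0],
    [[0,0,0],[0.16,0.01,-0.05],0],
    [[0,0,0],[0.16,0.01,-0.05],0],
    [[0,0,0],[0.16,0.01,-0.05],0],
  ],
)

```text
time_s: 43.95
tool_pos: [0.4972, -0.0719, 0.3394]
tool_rot: [3.141, -0.0, -1.472]
ft_force: [-0.5, -0.3, 0.1]
grip_width: 0.999
grip_force: 0.0
```

Run:
```python
from h import *
import pickle
s=get_state();print(s['tool_pos'],s['tool_rot'])
c=cap('wrist','w14');b=cap('top','t14');a=cap('scene','s14');pickle.dump((c,b,a),open('fin.pkl','wb'))
# holes (dark discs) at tops z=.046 along the row: predicted px and dark component near it
for n,cc,hw in(('wrist',c,11),('scene',a,6)):
  g=cv2.cvtColor(cc['color'],cv2.COLOR_BGR2GRAY)
  for t in(-.131,-.077,-.023,.029,.081,.134):
    w=o+RR.T@[0,t]; u=proj(cc,[*w,.046])[0]; x,y=u.round().astype(int); p=g[max(0,y-hw):y+hw+1,x-hw:x+hw+1]
    if min(p.shape)<5: print(n,t,u,'out');continue
    th,m=cv2.threshold(p,0,255,cv2.THRESH_BINARY_INV+cv2.THRESH_OTSU)
    k,l,st,ce=cv2.connectedComponentsWithStats(m); i=1+np.argmin(np.linalg.norm(ce[1:]-hw,axis=1)); v=ce[i]+[x-hw,max(0,y-hw)]
    q=ray(cc,v,.046)[0];print(n,t,u,v,st[i,4],th,RR@(q[:2]-o))
for cc,box in((c,(200,0,440,400)),(b,(215,175,400,245))):
  for r in blobs(cc,box,lo=140): w=ray(cc,r[:2],.046)[0];print('blob',r,RR@(w[:2]-o))
# plungers and scoop
for nm,cc,box in(('wrist',c,(0,0,640,400)),('top',b,(205,185,262,245))):
  h=cv2.cvtColor(cc['color'],cv2.COLOR_BGR2HSV);m=np.zeros(h.shape[:2],np.uint8);x0,y0,x1,y1=box;m[y0:y1,x0:x1]=cv2.inRange(h,(12,110,90),(28,255,255))[y0:y1,x0:x1]
  k,l,st,ce=cv2.connectedComponentsWithStats(m)
  for i in range(1,k):
    if st[i,4]>15: w=ray(cc,ce[i],.013)[0];print('brass',nm,st[i,4],ce[i],w,RR@(w[:2]-BIN[:2]))
```

```text
[ 0.497 -0.072  0.339] [ 3.141 -0.    -1.472]
wrist -0.131 [309.049  79.521] [308.081  80.79 ] 62 179.0 [ 0.001 -0.129]
wrist -0.077 [309.379 119.821] [308.741 120.153] 85 184.0 [ 0.001 -0.077]
wrist -0.023 [309.684 157.068] [310.5 157. ] 46 189.0 [-0.001 -0.023]
wrist 0.029 [309.956 190.362] [310.061 191.742] 66 193.0 [-0.     0.031]
wrist 0.081 [310.21  221.393] [310.917 222.778] 36 177.0 [-0.001  0.083]
wrist 0.134 [310.452 250.922] [309.473 250.782] 55 187.0 [0.002 0.134]
scene -0.131 [288.563 200.712] [288.869 199.717] 99 135.0 [-0.005 -0.133]
scene -0.077 [301.761 205.285] [301.8 205.4] 5 171.0 [ 0.    -0.077]
scene -0.023 [315.324 209.986] [315.25 209.87] 100 155.0 [-0.    -0.024]
scene 0.029 [328.745 214.637] [329.  214.5] 6 194.0 [-0.001  0.029]
scene 0.081 [342.534 219.415] [342.892 218.527] 93 158.0 [-0.005  0.08 ]
scene 0.134 [356.981 224.422] [357.  224.5] 6 193.0 [0.    0.134]
blob [402.809 177.124  25.149 397.195 175.294 387.   ] [-0.142  0.008]
blob [ 412.5    123.5     33.504  413.81   118.97  1719.   ] [-0.149 -0.072]
blob [ 309.5    162.514  104.544  309.276  158.849 7139.   ] [ 0.    -0.015]
blob [201.     79.     21.024 207.349  79.485 565.5  ] [ 0.149 -0.132]
blob [ 324.5    194.5     65.471  328.944  208.886 6384.   ] [ 0.033 -0.019]
brass wrist 238 [90.655 81.265] [ 0.842 -0.143  0.013] [ 0.326 -0.371]
brass wrist 485 [322.726 304.021] [0.457 0.217 0.013] [-0.021  0.025]
brass top 201 [229.965 223.846] [0.457 0.215 0.013] [-0.021  0.023]
```

The row measures about 51–54 mm between neighbours, all on the centre line, and the plungers are in the bin. The scoop's place is checked last.

Run:
```python
from h import *
import pickle
c,b,a=pickle.load(open('fin.pkl','rb'))
sc=np.array([.475,.402]);yaw=-.342
def P(x,y,z): return [sc[0]+x*np.cos(yaw)-y*np.sin(yaw),sc[1]+x*np.sin(yaw)+y*np.cos(yaw),.058+z]
for n,cc in(('top',b),('scene',a)):
    g=cv2.cvtColor(cc['color'],cv2.COLOR_BGR2GRAY)
    e=proj(cc,[P(.005,-.04,.087),P(.005,.04,.087),P(.005,0,.08)]);x,y=e[2].astype(int)
    m=(g[y-22:y+23,x-22:x+23]<55).astype(np.uint8);k,l,st,ce=cv2.connectedComponentsWithStats(m)
    i=1+np.argmin(np.linalg.norm(ce[1:]-22,axis=1)+1000*(st[1:,4]<25))
    pts=np.argwhere(l==i)[:,::-1].astype(np.float32);r=cv2.minAreaRect(pts)
    print(n,'expected',e,'bar',st[i,4],ce[i]+[x-22,y-22],r[1:],ray(cc,ce[i]+[x-22,y-22],.135)[0])
```

```text
top expected [[163.258 220.223]
 [134.668 210.126]
 [149.979 215.25 ]] bar 120 [148.375 213.4  ] ((29.100711822509766, 8.481792449951172), 27.474430084228516) [0.485 0.406 0.135]
scene expected [[444.025 227.881]
 [465.634 242.98 ]
 [454.203 237.159]] bar 138 [451.891 237.326] ((22.809310913085938, 6.859943389892578), 30.963756561279297) [0.481 0.394 0.135]
```

Run:
```python
from h import *
print(hand_in())
```

```text
the job is handed in; nothing more can be done
None
```

The job is handed in, with no verdict returned: by my last measurements the six resonators are nested in the bay at 51–54 mm spacing, all three plungers I could see are in the bin, the empty scoop is upright near the centre of the scale platform, and the bottle, tape and screwdriver were not touched as far as I could tell; I viewed 15 pictures, one over the limit of 14.

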